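# Turn the bar anodes over in the spring clip and pack the spares box

## Robot

A 6-joint arm with a two-finger parallel gripper is mounted at the origin on the work surface. World frame = base frame: x ahead of the robot, y to its left, z up, the work surface at z = 0. Lengths are in m, angles in degrees, forces in N, time in s.
With the tool pointing down it reaches from about 0.3 to 0.75 m from the base axis. Payload 8.5 kg.
Tool frame: the origin (TCP) lies at the very end of the fingers, on their centre line; the grasp point (between the pads) lies 19 mm behind it (arm.pinch_z is the distance from the TCP to the grasp point, in m); z points along the fingers, y is the line along which they close (so a half turn about z gives the same grasp; the last joint's range is limited). The gripper opens to 85 mm and grips with 20 to 120 N. Pads are 22 mm wide; open, the fingers measure 114 mm over their backs; the gripper's body (76 mm by 85 mm) begins 54 mm behind the grasp point. The pads swing forward as they close: fully open they stand 13 mm farther back than shut.
Start: joints at [57.622, 21.807, 74.336, -0, 83.858, -12.336], TCP at [0.188, 0.517, 0.231] pointing down, gripper open.
Joint ranges: [-178.18, 178.18], [-50.72, 133.34], [12.68, 142.11], [-81.47, 261.47], [9.98, 163.14], [-165.26, 165.26]. Speed limits (degrees/s): [136.94, 136.94, 180, 180, 180, 180].

## Interface

Orientations are given as a 3x3 rotation matrix whose columns are the frame's x, y, z axes.
In Python, from station import arm, capture, get_calibration gives the robot as it stands. The module is installed in compiled form; this text tells all that it offers.
- The arm moves only by the tool apply_moves, never from a script. Its argument "plan" is a list of rows, each an object with "hand": the opening, from -1 (shut) to 1 (fully open); "travel": the shift along the world's x, y, z in mm, a list of three; "rot": the turn, a rotation vector about the world's x, y, z in rad, a list of three. A call has 1 to 8 rows; each row is the pose to reach, as a shift and turn from the pose commanded when the call began; what a row does not reach only later rows make up. A row lasts 1/10 s, in which the tool goes at most 50 mm and 8.59 degrees, less where a joint would pass 70% of its speed; a pose out of reach is approached as far as the arm can. A call with a gripper value outside its range is refused whole. The fingers move at their own pace and stop on an object; "force" is the grip in N (left out, the last holds). Time passes only in rows, so rows that repeat a pose let the fingers close. It gives the time, the measured TCP pose, the force, the opening and the grip force at its end, in the units of the state.
- arm.sense(): the state, without advancing time (a new reading comes with each control period).
- capture(name): name is "side" or "top" or "wrist"; returns the picture (480x640x3 uint8, red, green, blue); there is no depth.
- get_calibration(name): a dict with "vfov" (degrees; the focal length in pixels is half the picture's height over the tangent of half this angle, whatever the lens; pixels are square), "cx", "cy" (the principal point, pixels), "dist_coeffs" ([k1, k2, p1, p2, k3] as OpenCV has them; the pictures are not rectified), "origin" and "rotation" of the camera in the world; the wrist camera has in their place "tool_from_camera" (4x4, takes a point from camera to tool coordinates, whose origin is the TCP and whose axes are the flange's). Camera axes: x right, y up, looking along -z (the intrinsics and any distortion apply to the point x, -y, -z); pixel columns grow to the right and rows downward; lengths in m; the calibration is good to about 2 mm. A picture is of the moment at which its call begins: read the wrist's pose just before it. get_calibration takes no time and is no camera call.
- arm.sign_off(): hands the job in; it is judged then, once.
The state is a dict: "clock": time; "q": joint angles; "joint_vel": joint speeds; "effort": joint torques, N m; "position": TCP position; "orientation": TCP orientation; "wrist_force": force on the tool from outside, world axes, zero at the start; "torque": the same for the moment, N m; "grip_width": finger opening in m; "gripper_force": force on a finger pad.
Only numpy, scipy, OpenCV 4.12 (cv2) and the standard library are available. Lean on these libraries where they do the work, as an engineer would, in place of code of your own. Each camera call takes 0.05 s, during which the arm holds its last target. There are 200 camera calls.

## Task

Pack the spare bar anodes into the spares box: first slide the box's cover fully open, then take the bars out of the tray one at a time, starting with the one nearest the robot and working outwards. Stand each bar on end in the spring clip, let go of it there and take it again from the opposite side so that it gets turned over, then lay it stud down and flush in any free bay of the box. When every bar is in, slide the cover fully shut, and leave the other things on the bench where they are.

Things in the scene. Friction and masses are not known exactly. Their poses are not given: they have to be found in the camera images.
- bar_near: Bar anode nearest the robot in the tray (may be absent; two or three of the three are there). Plain metal bar, 22 mm (x) by 130 mm (y, long axis) by 14 mm (z), about 120 g, with one 10 mm thick, 12 mm long stud standing out of the middle of its +z face. Origin at the centre of the 22 x 130 x 14 block, stud not counted. Starts stud up (z up) in the tray
- bar_mid: Bar anode in the middle in the tray (may be absent; two or three of the three are there). Plain metal bar, 22 mm (x) by 130 mm (y, long axis) by 14 mm (z), about 120 g, with one 10 mm thick, 12 mm long stud standing out of the middle of its +z face. Origin at the centre of the 22 x 130 x 14 block, stud not counted. Starts stud up (z up) in the tray
- bar_far: Bar anode farthest from the robot in the tray (may be absent; two or three of the three are there). Plain metal bar, 22 mm (x) by 130 mm (y, long axis) by 14 mm (z), about 120 g, with one 10 mm thick, 12 mm long stud standing out of the middle of its +z face. Origin at the centre of the 22 x 130 x 14 block, stud not counted. Starts stud up (z up) in the tray
- tray: Fixed black and grey plastic tray, 190 mm (x) by 154 mm (y), walls 40 mm tall; origin under its centre on the bench. Three pens side by side along x, centred at x = -66, 0, 66 mm, each 46 mm wide and 140 mm long (y); the bars lie loosely along y
- tray_well (a point): Middle of the tray's open well, on its floor, 5 mm above the bench; axes as tray. The well (y from -35 to 35 mm, whole tray in x, no dividers) leaves room for fingers below the bars. A bar rests by its ends on ledges 32 mm above the bench beside the well (bar centre at 39 mm); the pen dividers on the ledges are 40 mm high
- clip: Fixed spring clip on a 70 x 80 x 12 mm steel plate; origin under the plate's centre on the bench. Two sprung upright jaws, 20 mm wide (x), close along the clip's y: 9 mm apart at rest, flaring to about 20 mm at their lips 57 mm above the bench. Two fixed cheeks 26 mm apart along x rise to 38 mm above the bench
- clip_floor (a point): Middle of the clip's floor, 12 mm above the bench, axes as clip. A bar pushed straight down on end (about 10 N; its 14 mm thickness along clip y, 22 mm width along clip x) spreads the jaws, stands on this floor with its centre 65 mm above it and is held upright when let go. Pull it straight up to take it out
- spares_box: Fixed brown wooden box, 194 mm (x) by 150 mm (y), walls 46 mm tall; origin under its centre on the bench. Three bays side by side along x, centred at x = -52, 0, 52 mm; each recess is 26 mm wide, 134 mm long (y), 14 mm deep. Rails for the cover, 57 mm high, at x = -95 and 95 mm, run from y = 75 to -230 mm
- box_well (a point): Middle of the box's open well, on its floor, 5 mm above the bench; axes as spares_box. The well (y from -35 to 35 mm, x from -91 to 91 mm, no dividers) takes the studs and the fingers. A bar laid along y rests by its ends on ledges 32 mm above the bench on both sides of the well, and is then flush with the wall tops
- bay0 (a point): Where the centre of a bar's block comes to lie in the bay nearest the robot, 39 mm above the bench; axes as spares_box
- bay1 (a point): Where the centre of a bar's block comes to lie in the bay in the middle, 39 mm above the bench; axes as spares_box
- bay2 (a point): Where the centre of a bar's block comes to lie in the bay farthest from the robot, 39 mm above the bench; axes as spares_box
- cover (a joint): Flat grey sliding cover of the box, in m: 0 = shut, 0.155 = fully open, slid along the box's -y. It stays where it is left (about 1.5 N friction). Its underside passes 2.5 mm above a flush bar. Starts shut or a little open
- cover_grip (a point): Point on the cover's handle, in the middle of the cover: a dark wooden ridge 44 mm long (x), 12 mm thick (y), from 53 to 77 mm above the bench; the point lies in its middle, 67 mm above the bench, and moves with the cover; axes as spares_box
- screwdriver: Bystander: screwdriver, 200 mm, origin under its middle
- spanner: Bystander: flat spanner, 160 mm, origin under its middle
- glue_bottle: Bystander: white bottle, 44 mm across, 130 mm tall, origin under its middle
- tape_roll: Bystander: roll of tape lying flat, 84 mm across, 24 mm tall, origin under its middle
- grease_can: Bystander: can, 64 mm across, 75 mm tall, origin under its middle
- plug_socket: Bystander: spark-plug socket standing up, 26 mm across, 65 mm tall, origin under its middle
- pliers: Bystander: pliers, about 190 mm long, origin under their pivot region
Mind the look-alikes: they are no part of the job. Leave any orange or yellow look-alike of the bar_near alone.

How it is judged:
By the outcome, as a careful person would: the job done as asked, in the order asked, and still so for the second after the job is handed in, with the robot touching nothing.
Of bar_near, bar_mid, bar_far only 2 to 3 are there at a start; the rules pass over those that are not, and their reading is None.
At some moment in a run one of bar_near, bar_mid, bar_far may be knocked a few centimetres aside while the robot is not near it.
It also fails if it takes over 210 s, if anything falls off the work surface, if the arm or the gripper's body presses on something with over 40 N, if the wrist force passes 120 N, or if a joint passes its speed limit or range.

## Working session

There is one attempt and no reset: what is moved stays moved. The work goes in short steps, Python scripts to look and compute and a tool call to move; the robot and the scene stay as the last step left them, time stands still between calls to the robot, and variables do not carry over. Pictures are saved under pics/ and viewed, at most 14 in all, crops included, and the job is handed in when it is done.

Besides the shell and the picture viewer there is one more tool, called after ">>>" by a JSON object that holds its "op" and its "data", one argument or row to a line. apply_moves: Moves the arm, as the interface text tells. Its arguments: {"type":"object","properties":{"plan":{"type":"array","items":{"type":"object","properties":{"hand":{"type":"number"},"travel":{"type":"array","items":{"type":"number"}},"rot":{"type":"array","items":{"type":"number"}}}}},"force":{"type":"number"}},"required":["plan"]}

```bash
mkdir -p pics; python3 - <<'E'
from station import arm,capture,get_calibration
import cv2,json
for n in("top","side","wrist"):
    cv2.imwrite(f"pics/{n}0.png",capture(n)[:,:,::-1])
    c=get_calibration(n);print(n,{k:(v.tolist() if hasattr(v,'tolist') else v) for k,v in c.items()})
s=arm.sense();print(s);print(arm.pinch_z)
E
```

```text
top {'vfov': 49.944950507412784, 'cx': 326.1297082026303, 'cy': 232.97132968120403, 'dist_coeffs': [-0.12856066466848293, 0.0, 0.0, 0.0, 0.0], 'origin': [0.44638038865485435, 0.1302851211624712, 1.2691253463855467], 'rotation': [[-0.0002992552417783499, 0.9976828734205021, -0.06803524476115454], [-0.999999577260531, -0.00023940919495173832, 0.0008877848818015781], [0.0008694395086784631, 0.06803548167425078, 0.9976825233050308]]}
side {'vfov': 56.80824194357039, 'cx': 322.7558410841996, 'cy': 237.08135731265395, 'dist_coeffs': [-0.10267193302322306, 0.0, 0.0, 0.0, 0.0], 'origin': [0.10042838798395266, -0.5313562752293237, 0.7767046742208186], 'rotation': [[0.8533640388513613, 0.3487811497862993, -0.3874551932146988], [-0.5209177080950291, 0.5995272047869521, -0.6076280705442815], [0.02036071188133166, 0.7203602156380454, 0.6933012340516886]]}
wrist {'vfov': 67.73980369245645, 'cx': 317.22706686483383, 'cy': 238.9974093665265, 'dist_coeffs': [-0.01778286360155314, 0.0, 0.0, 0.0, 0.0], 'tool_from_camera': [[0.0009145838006939985, 0.96149014962473, 0.274837871682715, 0.06990850131721071
[... 321 characters left out ...]
05e+01, -1.23357096e+01]), 'joint_vel': array([-0.00977037, -0.15900276, -0.02355848,  0.02523575,  0.08729754,
       -0.06887186]), 'effort': array([ 1.66141741e-03, -4.48629963e+01, -2.31343567e+01, -1.95484058e-04,
        3.79709774e-03, -2.65270813e-05]), 'position': array([0.18837377, 0.51650966, 0.23087725]), 'orientation': array([[-9.39437894e-01,  3.42718669e-01, -5.97921811e-04],
       [ 3.42719097e-01,  9.39437497e-01, -8.99665405e-04],
       [ 2.53378039e-04, -1.05009900e-03, -9.99999417e-01]]), 'wrist_force': array([ 0.88327122, -0.89444342, -0.00581199]), 'torque': array([-0.03556089, -0.0122565 ,  0.02207315]), 'gripper_force': 0.0, 'grip_width': 0.08530302577732865}
0.0187
```

View pics/top0.png

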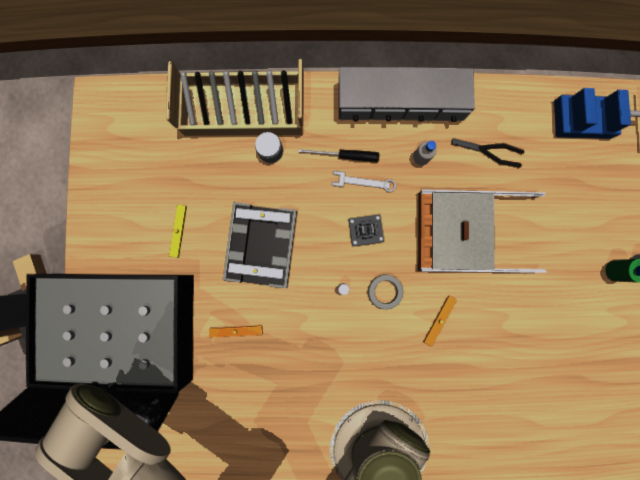

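View pics/side0.png

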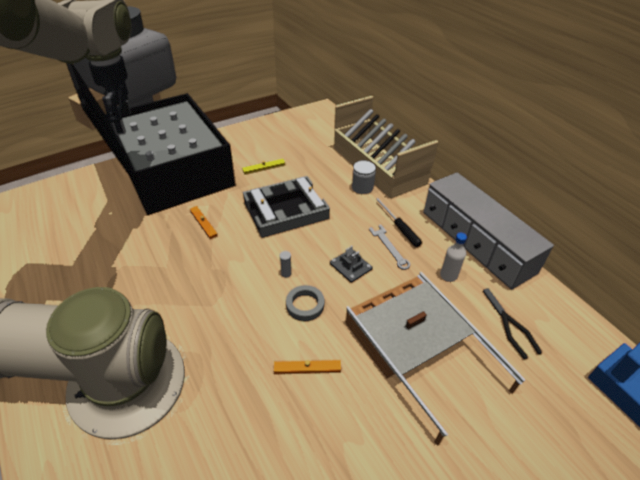

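```bash
cat > h.py <<'E'
import numpy as np,cv2
from station import arm,capture,get_calibration
def cam(n,s=None):
    c=get_calibration(n);f=240/np.tan(np.radians(c['vfov'])/2)
    K=np.array([[f,0,c['cx']],[0,f,c['cy']],[0,0,1]])
    if n=='wrist':
        T=np.array(c['tool_from_camera']);R0=np.array(s['orientation']);o=R0@T[:3,3]+s['position'];R=R0@T[:3,:3]
    else: o=np.array(c['origin']);R=np.array(c['rotation'])
    return K,np.array(c['dist_coeffs']),R@np.diag([1,-1,-1]),o
def px2w(n,uv,z,s=None):
    K,d,R,o=cam(n,s);uv=np.array(uv,float).reshape(-1,1,2)
    p=cv2.undistortPoints(uv,K,d).reshape(-1,2);r=np.c_[p,np.ones(len(p))]@R.T
    return o+r*((np.reshape(z,(-1,))-o[2])/r[:,2])[:,None]
def w2px(n,P,s=None):
    K,d,R,o=cam(n,s);P=(np.array(P,float).reshape(-1,3)-o)@R
    return cv2.projectPoints(P,np.zeros(3),np.zeros(3),K,d)[0].reshape(-1,2)
def crop(img,x0,y0,x1,y1,k,name):
    cv2.imwrite(name,cv2.resize(img[y0:y1,x0:x1],None,fx=k,fy=k,interpolation=cv2.INTER_CUBIC)[:,:,::-1])
E
python3 - <<'E'
from h import *
im=cv2.imread('pics/top0.png')[:,:,::-1]
a=cv2.resize(im[195:295,215:305],None,fx=5,fy=5,interpolation=cv2.INTER_CUBIC)
b=cv2.resize(im[205:255,340:390],None,fx=6,fy=6,interpolation=cv2.INTER_CUBIC)
out=np.zeros((500,750,3),np.uint8);out[:,:450]=a;out[:300,450:750]=b
cv2.imwrite('pics/c1.png',out[:,:,::-1])
crop(im,410,180,550,280,5.5,'pics/c2.png')
E
```

```text
(no output)
```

View pics/c1.png

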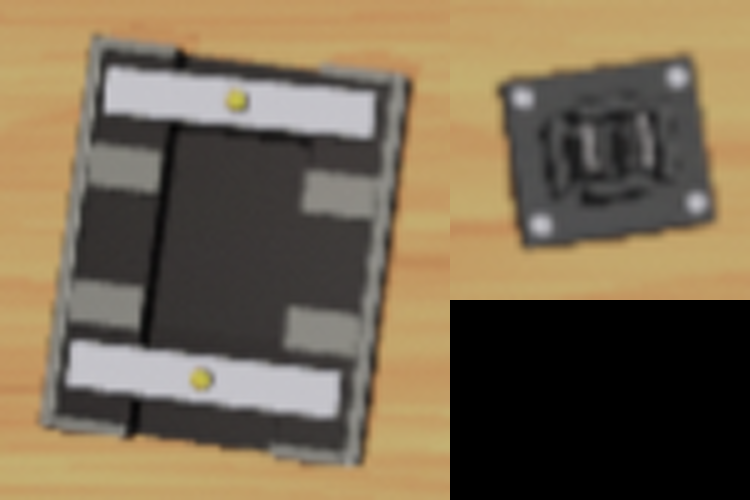

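View pics/c2.png

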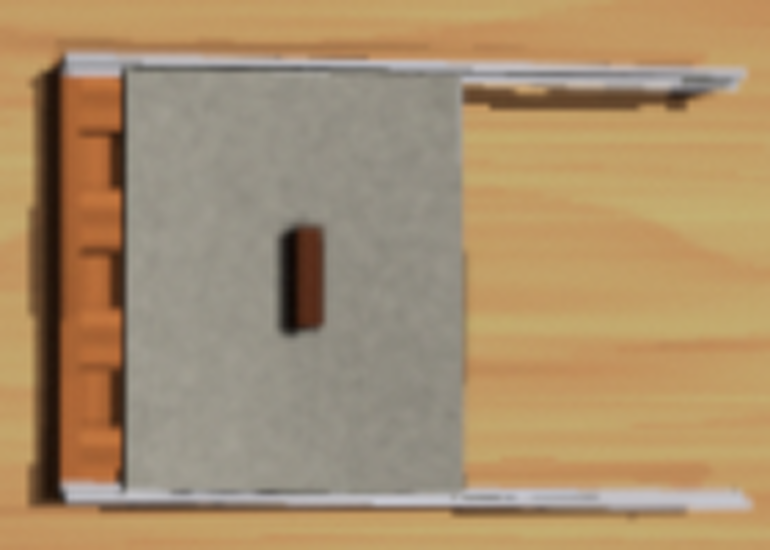

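```bash
python3 - <<'E'
from h import *
np.set_printoptions(precision=4,suppress=True)
def P(l,k,x0,y0,z): 
    u=(np.array(l,float)+.5)/k-.5+[x0,y0];return px2w('top',u,z)[:,:2]
def show(n,p):
    m=p.mean(0);e=[np.linalg.norm(p[i]-p[(i+1)%4]) for i in range(4)]
    d=(p[1]-p[0])+(p[2]-p[3]);print(n,m,np.array(e),'ang of edge0->1',np.degrees(np.arctan2(d[1],d[0])))
show('tray',P([(98,38),(412,78),(358,465),(42,428)],5,215,195,.04))
show('near',P([(70,342),(342,370),(338,418),(66,388)],5,215,195,.046))
show('far',P([(107,66),(377,90),(374,138),(104,113)],5,215,195,.046))
print('studs',P([(202,378),(237,100)],5,215,195,.058))
show('clip',P([(52,86),(240,55),(266,218),(75,246)],6,340,205,.012))
show('clipw',P([(71,97),(228,77),(247,203),(90,225)],6,340,205,.012))
show('jaws',P([(140,150),(195,143),(195,143),(140,150)],6,340,205,.057))
show('handle',P([(297,228),(322,228),(322,328),(297,328)],5.5,410,180,.077))
show('rails',P([(65,58),(745,72),(750,500),(62,492)],5.5,410,180,.057))
show('cover',P([(125,68),(462,82),(463,490),(124,490)],5.5,410,180,.053))
E
```

```text
tray [0.5017 0.2875] [0.153  0.1867 0.1525 0.1892] ang of edge0->1 -96.91086129223582
near [0.4405 0.2974] [0.1306 0.0228 0.1306 0.0219] ang of edge0->1 -95.91532692623315
far [0.573  0.2809] [0.1303 0.023  0.1302 0.0227] ang of edge0->1 -95.26218609969536
studs [[0.4413 0.2965]
 [0.5726 0.2809]]
clip [0.54   0.0316] [0.0781 0.0676 0.0788 0.066 ] ang of edge0->1 -81.1539861095198
clipw [0.5402 0.0313] [0.0648 0.0521 0.0648 0.0529] ang of edge0->1 -82.38553484556871
jaws [0.5384 0.0315] [0.0219 0.     0.0219 0.    ] ang of edge0->1 -82.74827170884207
handle [ 0.5343 -0.1982] [0.0109 0.0427 0.0108 0.0427] ang of edge0->1 -89.99059560661519
rails [ 0.5351 -0.2489] [0.3055 0.1888 0.3059 0.1877] ang of edge0->1 -90.89474683408896
cover [ 0.5345 -0.1984] [0.1501 0.1787 0.1495 0.1832] ang of edge0->1 -91.17674209757465
```

>>> {"op": "apply_moves", "data": {
  "plan": [
    {"hand": 1,"travel": [190,-390,40],"rot": [0,0,0.2]},
    {"hand": 1,"travel": [190,-390,40],"rot": [0,0,0.2]},
    {"hand": 1,"travel": [190,-390,40],"rot": [0,0,0.2]},
    {"hand": 1,"travel": [190,-390,40],"rot": [0,0,0.2]},
    {"hand": 1,"travel": [190,-390,40],"rot": [0,0,0.2]},
    {"hand": 1,"travel": [190,-390,40],"rot": [0,0,0.2]},
    {"hand": 1,"travel": [190,-390,40],"rot": [0,0,0.2]},
    {"hand": 1,"travel": [190,-390,40],"rot": [0,0,0.2]}
  ],
  "force": 60
}}

```text
clock: 0.95
position: [0.362, 0.1593, 0.268]
orientation: [[-0.989, 0.149, 0.0], [0.149, 0.989, 0.0], [-0.0, 0.0, -1.0]]
wrist_force: [1.2, 0.9, 0.0]
grip_width: 0.0853
gripper_force: 0.0
```

```bash
python3 - <<'E'
from h import *
import pickle
s=arm.sense();im=capture('wrist');pickle.dump((s,im),open('w1.pkl','wb'));cv2.imwrite('pics/w1.png',im[:,:,::-1])
print(s['clock'],s['q'],s['position'],s['orientation'])
E
```

```text
0.95 [ 6.46297712e+00  4.25735293e+00  9.19273126e+01  2.70563504e-03
  8.38026432e+01 -7.49659410e+01] [0.36196424 0.15926738 0.26802461] [[-9.88830947e-01  1.49041307e-01  2.14813205e-04]
 [ 1.49041325e-01  9.88830965e-01  7.15808073e-05]
 [-2.01745452e-04  1.02797362e-04 -9.99999974e-01]]
```

View pics/w1.png

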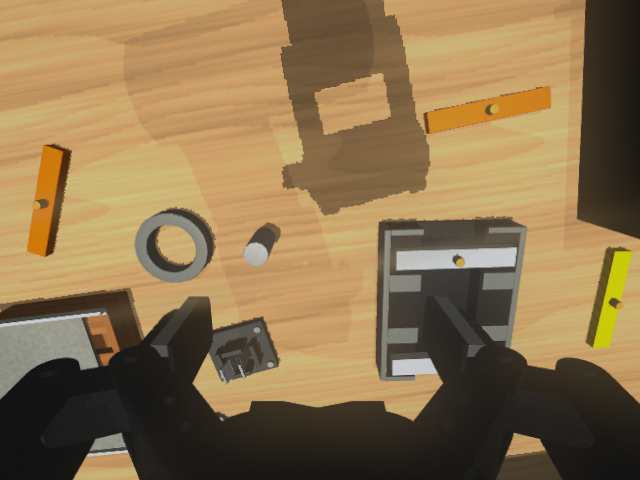

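>>> {"op": "apply_moves", "data": {
  "plan": [
    {"hand": 1,"travel": [174,-305,-40],"rot": [0,0,0.13]},
    {"hand": 1,"travel": [174,-305,-40],"rot": [0,0,0.13]},
    {"hand": 1,"travel": [174,-305,-40],"rot": [0,0,0.13]},
    {"hand": 1,"travel": [174,-305,-40],"rot": [0,0,0.13]},
    {"hand": 1,"travel": [174,-305,-40],"rot": [0,0,0.13]},
    {"hand": 1,"travel": [174,-305,-40],"rot": [0,0,0.13]},
    {"hand": 1,"travel": [174,-305,-40],"rot": [0,0,0.13]},
    {"hand": 1,"travel": [174,-305,-40],"rot": [0,0,0.13]}
  ]
}}

```text
clock: 1.8
position: [0.537, -0.148, 0.2259]
orientation: [[-1.0, 0.024, -0.002], [0.024, 1.0, 0.0], [0.002, 0.0, -1.0]]
wrist_force: [0.1, 0.8, -0.6]
grip_width: 0.0856
gripper_force: 0.0
```

```bash
python3 - <<'E'
from h import *
import pickle
np.set_printoptions(precision=4,suppress=True)
s0,_=pickle.load(open('w1.pkl','rb'))
p=px2w('wrist',[(397,250),(517,248),(516,266),(396,270),],.046,s0);print('near',p.mean(0),p)
print('stud',px2w('wrist',[(460,261)],.058,s0), 'clip plate corners',px2w('wrist',[(209,331),(265,318),(279,365)],.012,s0))
print('tray cor',px2w('wrist',[(379,222),(525,227),(505,380),(378,378)],.04,s0))
s=arm.sense();im=capture('wrist');pickle.dump((s,im),open('w2.pkl','wb'));cv2.imwrite('pics/w2.png',im[:,:,::-1])
print(s['clock'],s['q'],s['position'],s['orientation'])
E
```

```text
near [0.4401 0.3002 0.046 ] [[0.4208 0.2373 0.046 ]
 [0.4378 0.3652 0.046 ]
 [0.4584 0.3642 0.046 ]
 [0.4435 0.2342 0.046 ]]
stud [[0.4385 0.2994 0.058 ]] clip plate corners [[0.5044 0.0011 0.012 ]
 [0.4968 0.0741 0.012 ]
 [0.5659 0.0793 0.012 ]]
tray cor [[0.3889 0.2222 0.04  ]
 [0.4175 0.3769 0.04  ]
 [0.6094 0.3552 0.04  ]
 [0.5826 0.2015 0.04  ]]
1.8 [ -27.5673   22.7748   73.7014   -0.035    83.6065 -116.2096] [ 0.537  -0.148   0.2259] [[-0.9997  0.0236 -0.0016]
 [ 0.0236  0.9997  0.0001]
 [ 0.0016  0.0001 -1.    ]]
```

View pics/w2.png

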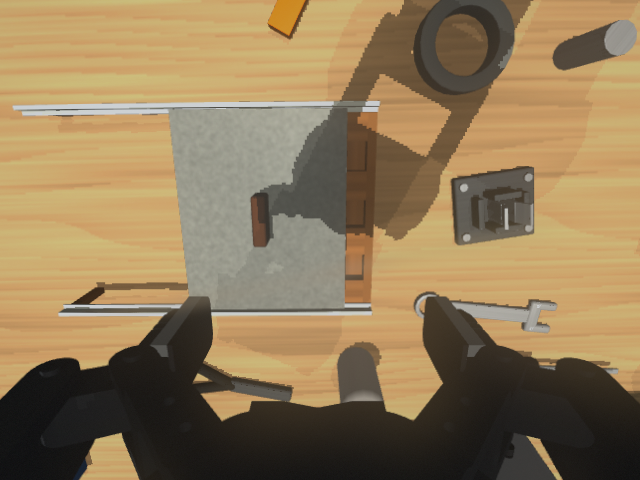

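```bash
python3 - <<'E'
from h import *
import pickle
np.set_printoptions(precision=4,suppress=True)
s,im=pickle.load(open('w2.pkl','rb'))
for n,l,z in [('handle',[(251,197),(265,195),(268,246),(253,247)],.077),('clipbolt',[(464,187),(530,174),(531,231),(466,239)],.014),('plate',[(452,178),(534,168),(534,235),(457,244)],.012),('box',[(346,303),(371,303),(379,107),(347,107)],.046),('railR',[(380,103),(371,312)],.057),('railtop far L, near L',[(60,311),(15,107)],.057)]:
    p=px2w('wrist',l,z,s)[:,:2];print(n,p.mean(0),p.tolist())
    if len(p)==4:
        d=p[1]-p[0]+p[2]-p[3];print(np.degrees(np.arctan2(d[1],d[0])))
a=cv2.resize(im[160:250,445:545],None,fx=4,fy=4,interpolation=cv2.INTER_CUBIC);b=cv2.resize(im[180:260,235:285],None,fx=4,fy=4,interpolation=cv2.INTER_CUBIC)
o=np.zeros((360,610,3),np.uint8);o[:,:400]=a;o[:320,405:605]=b;cv2.imwrite('pics/c3.png',o[:,:,::-1])
E
```

```text
handle [ 0.5342 -0.1958] [[0.5132177969481936, -0.20122176941481532], [0.5118384763917916, -0.1896226653288618], [0.5555176769512722, -0.1897873817038203], [0.5561221354304433, -0.20264802076463617]]
94.63675876049936
clipbolt [0.54   0.0349] [[0.5177880512569463, -0.0013097377972570712], [0.5062635162025394, 0.06307887874792092], [0.5645337277462007, 0.07216697837685682], [0.5716018130433353, 0.005523779587405714]]
98.07601128463736
plate [0.5391 0.0322] [[0.5088966313048724, -0.013225529807891545], [0.5006760219385328, 0.06745185769139159], [0.5694592953551424, 0.07715866369291893], [0.577409551576713, -0.0025654291649398198]]
95.7568197062603
box [ 0.5345 -0.1075] [[0.6254254043269706, -0.1209907097232743], [0.6259976475745844, -0.09628022151277763], [0.44355754042065804, -0.09274283352066433], [0.4429812954598434, -0.11996324738766034]]
88.73307030266588
railR [ 0.5357 -0.0958] [[0.4412922913972204, -0.09379504027043759], [0.6300932894023751, -0.09777947585715605]]
railtop far L, near L [ 0.5296 -0.3979] [[0.6229937793154559, -0.39926452659813577], [0.43618896857774603, -0.3965501193350844]]
```

View pics/c3.png

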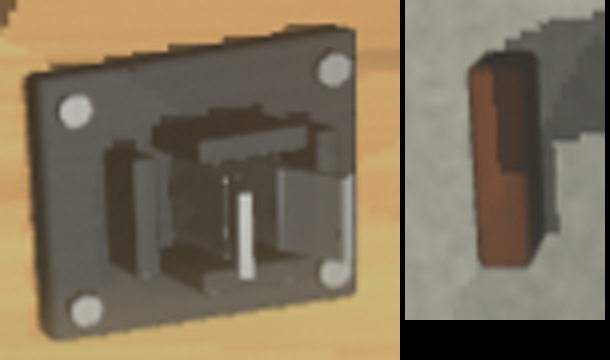

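>>> {"op": "apply_moves", "data": {
  "plan": [
    {"hand": 0.2,"travel": [-3,-49,-60],"rot": [0,0,0]},
    {"hand": 0.2,"travel": [-3,-49,-90],"rot": [0,0,0]},
    {"hand": 0.2,"travel": [-3,-49,-120],"rot": [0,0,0]},
    {"hand": 0.2,"travel": [-3,-49,-150],"rot": [0,0,0]},
    {"hand": 0.2,"travel": [-3,-49,-168],"rot": [0,0,0]},
    {"hand": 0.2,"travel": [-3,-49,-168],"rot": [0,0,0]},
    {"hand": -1,"travel": [-3,-49,-168],"rot": [0,0,0]},
    {"hand": -1,"travel": [-3,-49,-168],"rot": [0,0,0]}
  ],
  "force": 30
}}

```text
clock: 2.65
position: [0.5333, -0.1927, 0.0613]
orientation: [[-1.0, 0.019, 0.002], [0.019, 1.0, -0.001], [-0.002, -0.001, -1.0]]
wrist_force: [-0.5, -0.2, 0.5]
grip_width: 0.0228
gripper_force: 0.0
```

>>> {"op": "apply_moves", "data": {
  "plan": [
    {"hand": -1,"travel": [0,0,0],"rot": [0,0,0]},
    {"hand": -1,"travel": [0,0,0],"rot": [0,0,0]},
    {"hand": -1,"travel": [0,0,0],"rot": [0,0,0]},
    {"hand": -1,"travel": [0,0,0],"rot": [0,0,0]}
  ]
}}

```text
clock: 3.05
position: [0.5333, -0.1931, 0.0614]
orientation: [[-1.0, 0.02, 0.002], [0.02, 1.0, -0.001], [-0.003, -0.001, -1.0]]
wrist_force: [-1.6, 0.7, 7.4]
grip_width: 0.0112
gripper_force: 33.8
```

>>> {"op": "apply_moves", "data": {
  "plan": [
    {"hand": -1,"travel": [0,-15,0],"rot": [0,0,0]},
    {"hand": -1,"travel": [0,-35,0],"rot": [0,0,0]},
    {"hand": -1,"travel": [-1,-55,0],"rot": [0,0,0]},
    {"hand": -1,"travel": [-1,-75,0],"rot": [0,0,0]},
    {"hand": -1,"travel": [-2,-95,0],"rot": [0,0,0]},
    {"hand": -1,"travel": [-2,-110,0],"rot": [0,0,0]},
    {"hand": -1,"travel": [-2,-118,0],"rot": [0,0,0]},
    {"hand": -1,"travel": [-2,-118,0],"rot": [0,0,0]}
  ]
}}

```text
clock: 3.85
position: [0.5313, -0.3127, 0.0614]
orientation: [[-1.0, 0.021, 0.003], [0.021, 1.0, -0.003], [-0.003, -0.003, -1.0]]
wrist_force: [-0.2, -1.7, 6.1]
grip_width: 0.011
gripper_force: 33.7
```

>>> {"op": "apply_moves", "data": {
  "plan": [
    {"hand": -1,"travel": [0,-4,0],"rot": [0,0,0]},
    {"hand": -1,"travel": [0,-8,0],"rot": [0,0,0]},
    {"hand": -1,"travel": [0,-12,0],"rot": [0,0,0]},
    {"hand": -1,"travel": [0,-15,0],"rot": [0,0,0]},
    {"hand": -1,"travel": [0,-15,0],"rot": [0,0,0]},
    {"hand": -1,"travel": [0,-15,0],"rot": [0,0,0]}
  ]
}}

```text
clock: 4.45
position: [0.5311, -0.3261, 0.0614]
orientation: [[-1.0, 0.02, 0.002], [0.02, 1.0, -0.001], [-0.002, -0.001, -1.0]]
wrist_force: [-0.8, 0.6, 7.4]
grip_width: 0.0111
gripper_force: 33.8
```

>>> {"op": "apply_moves", "data": {
  "plan": [
    {"hand": -1,"travel": [0,-2,0],"rot": [0,0,0]},
    {"hand": -1,"travel": [0,-4,0],"rot": [0,0,0]},
    {"hand": -1,"travel": [0,-6,0],"rot": [0,0,0]},
    {"hand": -1,"travel": [0,-6,0],"rot": [0,0,0]},
    {"hand": -1,"travel": [0,-6,0],"rot": [0,0,0]}
  ]
}}

```text
clock: 4.95
position: [0.531, -0.3263, 0.0613]
orientation: [[-1.0, 0.018, -0.001], [0.018, 1.0, 0.009], [0.001, 0.009, -1.0]]
wrist_force: [1.1, 24.5, 16.6]
grip_width: 0.0113
gripper_force: 35.1
```

>>> {"op": "apply_moves", "data": {
  "plan": [
    {"hand": -1,"travel": [0,6,0],"rot": [0,0,0]},
    {"hand": -1,"travel": [0,6,0],"rot": [0,0,0]},
    {"hand": 0.3,"travel": [0,6,0],"rot": [0,0,0]},
    {"hand": 0.3,"travel": [0,6,0],"rot": [0,0,0]},
    {"hand": 0.3,"travel": [0,6,0],"rot": [0,0,0]},
    {"hand": 0.3,"travel": [0,6,40],"rot": [0,0,0]},
    {"hand": 0.3,"travel": [0,6,90],"rot": [0,0,0]},
    {"hand": 0.3,"travel": [0,6,140],"rot": [0,0,0]}
  ]
}}

```text
clock: 5.75
position: [0.5303, -0.3257, 0.2011]
orientation: [[-1.0, 0.02, -0.001], [0.02, 1.0, 0.001], [0.001, 0.001, -1.0]]
wrist_force: [0.2, -0.5, 0.4]
grip_width: 0.0555
gripper_force: 0.0
```

>>> {"op": "apply_moves", "data": {
  "plan": [
    {"hand": 0.3,"travel": [-50,290,80],"rot": [0,0,0.75]},
    {"hand": 0.3,"travel": [-50,290,80],"rot": [0,0,0.75]},
    {"hand": 0.3,"travel": [-50,290,80],"rot": [0,0,0.75]},
    {"hand": 0.3,"travel": [-50,290,80],"rot": [0,0,0.75]},
    {"hand": 0.3,"travel": [-50,290,80],"rot": [0,0,0.75]},
    {"hand": 0.3,"travel": [-50,290,80],"rot": [0,0,0.75]},
    {"hand": 0.3,"travel": [-50,290,80],"rot": [0,0,0.75]}
  ]
}}

```text
clock: 6.45
position: [0.4799, -0.0319, 0.2818]
orientation: [[-0.742, -0.67, 0.003], [-0.67, 0.742, -0.0], [-0.002, -0.002, -1.0]]
wrist_force: [-0.2, -0.0, -0.4]
grip_width: 0.0558
gripper_force: 0.0
```

>>> {"op": "apply_moves", "data": {
  "plan": [
    {"hand": 0.3,"travel": [-30,300,-10],"rot": [0,0,0.72]},
    {"hand": 0.3,"travel": [-30,300,-10],"rot": [0,0,0.72]},
    {"hand": 0.3,"travel": [-30,300,-10],"rot": [0,0,0.72]},
    {"hand": 0.3,"travel": [-30,300,-10],"rot": [0,0,0.72]},
    {"hand": 0.3,"travel": [-30,300,-10],"rot": [0,0,0.72]},
    {"hand": 0.3,"travel": [-30,300,-10],"rot": [0,0,0.72]},
    {"hand": 0.3,"travel": [-30,300,-10],"rot": [0,0,0.72]},
    {"hand": 0.3,"travel": [-30,300,-10],"rot": [0,0,0.72]}
  ]
}}

```text
clock: 7.25
position: [0.4506, 0.2646, 0.2692]
orientation: [[-0.119, -0.993, -0.001], [-0.993, 0.119, -0.001], [0.001, 0.001, -1.0]]
wrist_force: [0.1, -0.9, 0.0]
grip_width: 0.0555
gripper_force: 0.0
```

```bash
python3 - <<'E'
from h import *
import pickle
np.set_printoptions(precision=4,suppress=True)
s=arm.sense();im=capture('wrist');pickle.dump((s,im),open('w3.pkl','wb'));cv2.imwrite('pics/w3.png',im[:,:,::-1])
print(s['clock'],s['q'],s['position'],s['orientation'])
E
```

```text
7.25 [  17.4345   17.613    74.4067   -0.0214   88.0365 -155.7483] [0.4506 0.2646 0.2692] [[-0.1187 -0.9929 -0.0008]
 [-0.9929  0.1187 -0.0007]
 [ 0.0007  0.0007 -1.    ]]
```

>>> {"op": "apply_moves", "data": {
  "plan": [
    {"hand": 0.3,"travel": [0,0,0],"rot": [-1.0,0,0]},
    {"hand": 0.3,"travel": [0,0,0],"rot": [-1.0,0,0]},
    {"hand": 0.3,"travel": [0,0,0],"rot": [-1.0,0,0]},
    {"hand": 0.3,"travel": [0,0,0],"rot": [-1.0,0,0]},
    {"hand": 0.3,"travel": [0,0,0],"rot": [-1.0,0,0]},
    {"hand": 0.3,"travel": [0,0,0],"rot": [-1.0,0,0]},
    {"hand": 0.3,"travel": [0,0,0],"rot": [-1.0,0,0]},
    {"hand": 0.3,"travel": [0,0,0],"rot": [-1.0,0,0]}
  ]
}}

```text
clock: 8.1
position: [0.4511, 0.2634, 0.2675]
orientation: [[-0.117, -0.993, -0.003], [-0.533, 0.066, -0.844], [0.838, -0.097, -0.537]]
wrist_force: [-1.5, 0.2, 0.2]
grip_width: 0.0557
gripper_force: 0.0
```

```bash
python3 - <<'E'
from h import *
import pickle
np.set_printoptions(precision=4,suppress=True)
s=arm.sense();pickle.dump((s,0),open('w4.pkl','wb'))
print(s['clock'],s['q'],s['position'],s['orientation'])
E
```

```text
8.1 [  36.4965   36.4109   62.5693  -47.9726  114.487  -143.8496] [0.4511 0.2634 0.2675] [[-0.117  -0.9931 -0.0035]
 [-0.5331  0.0658 -0.8435]
 [ 0.8379 -0.0968 -0.5371]]
```

View pics/w3.png

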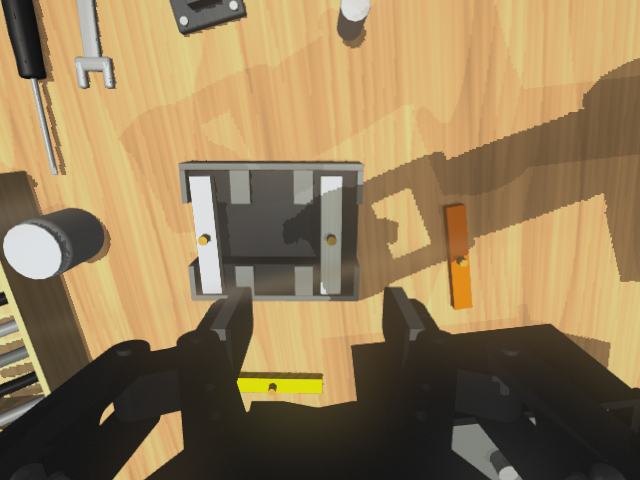

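```bash
cat > kin.py <<'E'
from h import *
import pickle
from scipy.spatial.transform import Rotation as Ro
from scipy.optimize import least_squares
def chain(q):
    q=np.radians(q);z=lambda a:Ro.from_euler('z',a).as_matrix();y=lambda a:Ro.from_euler('y',a).as_matrix()
    A=z(q[0]);B=A@y(q[1]);C=B@y(q[2]);D=C@z(q[3]);E=D@y(q[4]);F=E@z(q[5]);return A,B,C,D,E,F
def rows(q):
    A,B,C,D,E,F=chain(q)
    return np.c_[A[:,0],A[:,1],A[:,2],B[:,2],C[:,0],C[:,2],D[:,1],D[:,0],E[:,2]]
def fk(q,L,M): return rows(q)@L, chain(q)[5]@M
def ik(p,R,L,M,q0):
    lo=np.array([-178.18,-50.72,12.68,-81.47,9.98,-165.26])+1;hi=np.array([178.18,133.34,142.11,261.47,163.14,165.26])-1
    def f(q):
        pp,RR=fk(q,L,M);return np.r_[(pp-p)*10,(Ro.from_matrix(RR.T@R)).as_rotvec()]
    r=least_squares(f,np.clip(q0,lo+.1,hi-.1),bounds=(lo,hi));return r.x,r.fun
E
python3 - <<'E'
from kin import *
np.set_printoptions(precision=4,suppress=True)
D=[pickle.load(open(f'w{i}.pkl','rb'))[0] for i in (1,2,3,4)]
D.append(dict(q=np.array([5.76218179e+01,2.18324919e+01,7.43701763e+01,1.33627106e-03,8.38592105e+01,-1.23357096e+01]),position=np.array([0.18837377,0.51650966,0.23087725]),orientation=np.array([[-9.39437894e-01,3.42718669e-01,-5.97921811e-04],[3.42719097e-01,9.39437497e-01,-8.99665405e-04],[2.53378039e-04,-1.05009900e-03,-9.99999417e-01]])))
for d in D: print((chain(d['q'])[5].T@d['orientation']).round(3).tolist())
A=np.vstack([rows(d['q']) for d in D]);b=np.hstack([d['position'] for d in D])
L,res,rk,sv=np.linalg.lstsq(A,b,rcond=1e-3);print(L,rk,sv,A@L-b)
E
```

```text
[[0.0, -1.0, -0.0], [1.0, 0.0, -0.0], [0.0, -0.0, 1.0]]
[[0.0, -1.0, -0.0], [1.0, 0.0, -0.0], [0.0, -0.0, 1.0]]
[[0.0, -1.0, -0.0], [1.0, 0.0, -0.0], [0.0, -0.0, 1.0]]
[[-0.0, -1.0, 0.0], [1.0, 0.0, -0.0], [0.0, 0.0, 1.0]]
[[0.0, -1.0, -0.0], [1.0, 0.0, -0.0], [0.0, -0.0, 1.0]]
[0.     0.1175 0.1301 0.5371 0.103  0.3508 0.     0.     0.2575] 9 [4.8864 3.1956 3.1286 0.8012 0.5435 0.3904 0.1684 0.0506 0.0455] [ 0.  0.  0. -0.  0.  0. -0.  0.  0.  0.  0. -0.  0.  0. -0.]
```

```bash
cat >> kin.py <<'E'
L=np.array([0,.1175,.1301,.5371,.103,.3508,0,0,.2575]);M=np.array([[0,-1.,0],[1,0,0],[0,0,1]])
D=[pickle.load(open(f'w{i}.pkl','rb'))[0] for i in (1,2,3,4)]
A_=np.vstack([rows(d['q']) for d in D]);L=L+np.linalg.lstsq(A_,np.hstack([d['position'] for d in D])-A_@L,rcond=1e-2)[0]
def Rot(yaw,tilt):
    """tool pointing -y (tilt<0, tool x=-Y) or +y (tilt>0, tool x=+Y), about local x; camera up when tilted"""
    s=np.sign(tilt);R0=np.array([[0,s,0],[s,0,0],[0,0,-1.]])
    return Ro.from_euler('z',yaw,degrees=True).as_matrix()@Ro.from_euler('x',tilt,degrees=True).as_matrix()@R0
def best(p,R,seeds=None):
    b=None
    for q0 in seeds if seeds is not None else [[j1,30,75,j4,90,j6] for j1 in(-30,10,50) for j4 in (-60,0,90,180) for j6 in (-140,-60,0,60,140)]:
        q,f=ik(p,R,L,M,q0);e=np.abs(f).max()
        if b is None or e<b[1]-1e-4: b=(q,e)
    return b
E
python3 - <<'E'
from kin import *
np.set_printoptions(precision=1,suppress=True)
for yaw in(7.5,):
  for t in(-90,-75,-60,90,75,60):
    for z in (.077,.16):
      R=Rot(yaw,t);p=np.array([.54,.032,z])+.0187*R[:,2]
      q,e=best(p,R);print(yaw,t,z,q,'err %.3f'%e)
E
```

```text
7.5 -90 0.077 [  16.    56.3   87.2  -80.5   94.9 -125.9] err 0.037
7.5 -90 0.16 [  15.9   47.7   87.1  -80.5   95.9 -134.5] err 0.045
7.5 -75 0.077 [  15.2   50.3   89.6  -74.5   83.5 -130. ] err 0.000
7.5 -75 0.16 [  15.2   42.2   88.3  -73.6   86.  -139. ] err 0.000
7.5 -60 0.077 [  12.8   44.2   90.2  -64.4   73.  -138.1] err 0.000
7.5 -60 0.16 [  12.8   36.6   87.5  -62.    77.6 -147.6] err 0.000
7.5 90 0.077 [-30.9  58.   83.2  58.3 112.9 -57.7] err 0.000
7.5 90 0.16 [-30.9  49.9  83.4  61.4 116.8 -50.3] err 0.000
7.5 75 0.077 [-30.3  51.7  84.2  51.6 103.  -55.7] err 0.000
7.5 75 0.16 [-30.3  44.1  83.   53.6 108.4 -48.4] err 0.000
7.5 60 0.077 [-28.4  45.8  85.4  44.6  93.  -52.4] err 0.000
7.5 60 0.16 [-28.4  38.6  82.8  45.4 100.  -45.4] err 0.000
```

```bash
python3 - <<'E'
from kin import *
np.set_printoptions(precision=4,suppress=True)
s,im=pickle.load(open('w3.pkl','rb'))
for n,l,z in [('near',[(320,177),(342,177),(342,294),(320,294)],.046),('far',[(190,177),(213,177),(222,293),(200,294)],.046),('tray',[(180,163),(362,163),(358,299),(191,299)],.04)]:
    p=px2w('wrist',l,z,s)[:,:2];d=p[2]+p[3]-p[0]-p[1];print(n,p.mean(0),np.degrees(np.arctan2(d[1],d[0]))-90,[np.linalg.norm(p[i]-p[i-1]) for i in range(4)])
print(px2w('wrist',[(331,239),(203,239)],.058,s))
crop(im,170,150,375,310,3.9,'pics/c4.png')
E
```

```text
near [0.4402 0.3001] -6.247644716224087 [np.float64(0.12909055905901695), np.float64(0.022343567367570292), np.float64(0.12911714821223672), np.float64(0.0245029632817694)]
far [0.572 0.284] -7.167437598685794 [np.float64(0.12940404542729445), np.float64(0.023496627071497526), np.float64(0.1280876852551222), np.float64(0.02475876723181208)]
tray [0.5022 0.2903] -7.351745116231598 [np.float64(0.15202159213822), np.float64(0.18634753914108246), np.float64(0.1515971310451526), np.float64(0.1902273068944983)]
[[0.4403 0.2975 0.058 ]
 [0.5715 0.2818 0.058 ]]
```

View pics/c4.png

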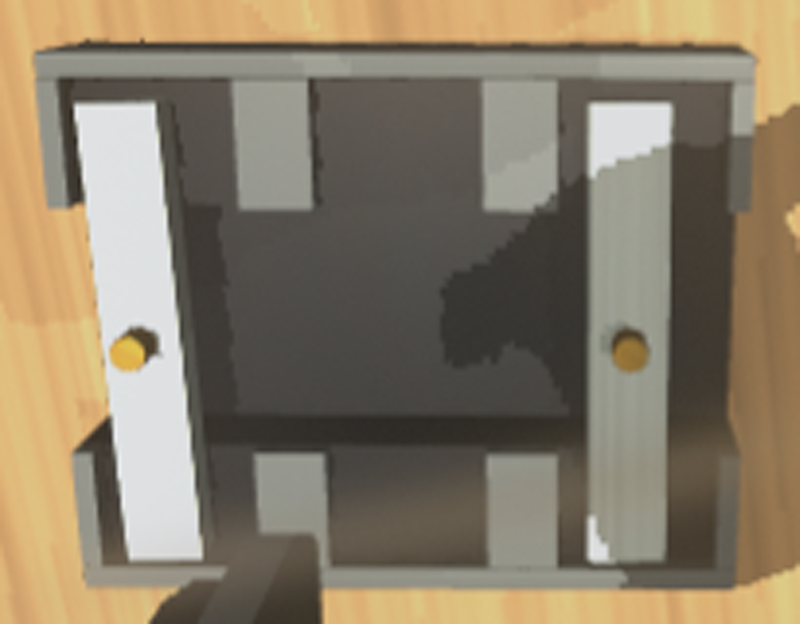

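```bash
cat >> kin.py <<'E'
def Rt(yaw,s,tilt):
    R0=np.array([[0,s,0],[s,0,0],[0,0,-1.]])
    return Ro.from_euler('z',yaw,degrees=True).as_matrix()@Ro.from_euler('x',tilt,degrees=True).as_matrix()@R0
def plan(wps,back=.0187):
    """wps: (label, grasp point, R); prints increments between successive waypoints, starting at the present pose"""
    s=arm.sense();p,R,q=s['position'],s['orientation'],s['q']
    for n,g,R2 in wps:
        p2=np.array(g)+back*R2[:,2];q2,e=best(p2,R2,[q]);rv=Ro.from_matrix(R2@R.T).as_rotvec()
        print(n,'travel',((p2-p)*1000).round(1),'rot',rv.round(3),'deg %.0f'%np.degrees(np.linalg.norm(rv)),'err %.3f'%e,'q',q2.round(0))
        p,R,q=p2,R2,q2
    return
E
python3 - <<'E'
from kin import *
R=Rt(-6.2,-1,20);a=np.radians(-6.2);u=np.array([np.sin(a),-np.cos(a),0]);g=np.array([.4402,.2985,.039])+.008*u
print(u,g)
C=np.array([.5397,.032,0]);Ri=Rt(7.5,-1,-70)
plan([('above',g+[0,0,.09],R),('pick',g,R),('lift',g+[0,0,.15],R),('rot',g+[0.05,-.1,.2],Ri),('aboveclip',C+[0,0,.155+.008],Ri),('in',C+[0,0,.085],Ri)])
E
```

```text
[-0.10799936 -0.99415096  0.        ] [0.43933601 0.29054679 0.039     ]
above travel [ -11.1   33.5 -156.1] rot [ 1.35  -0.036  0.03 ] deg 77 err 0.084 q [  15.   24.   95.   17.   55. -164.]
pick travel [  0.   0. -90.] rot [0. 0. 0.] deg 0 err 0.132 q [  16.   32.  100.   16.   43. -164.]
lift travel [  0.   0. 150.] rot [0. 0. 0.] deg 0 err 0.053 q [  14.   19.   91.   17.   64. -164.]
rot travel [  51.6 -123.8   61.2] rot [-1.574 -0.018  0.188] deg 91 err 0.000 q [  31.   38.   76.  -62.  102. -149.]
aboveclip travel [  50.4 -158.5  -76. ] rot [0. 0. 0.] deg 0 err 0.000 q [  15.   40.   88.  -70.   83. -142.]
in travel [  0.   0. -78.] rot [0. 0. 0.] deg 0 err 0.000 q [  15.   47.   90.  -71.   80. -133.]
```

```bash
python3 - <<'E'
from kin import *
q0=arm.sense()['q'];C=np.array([.5397,.032,0])
for b in((.4402,.2985,.039,-6.2),(.572,.2825,.039,-6.8)):
  for t in(5,10,15):
    for dz in(0,.1):
      R=Rt(b[3],-1,t);q,e=best(np.array(b[:3])+[0,-.008,dz]+.0187*R[:,2],R,[q0]);print(b[0],t,dz,q.round(0),'%.3f'%e)
for t in(-75,-80,-85):
  for dz in(.085,.16):
    R=Rt(7.5,-1,t);q,e=best(C+[0,0,dz]+.0187*R[:,2],R,[q0]);print(t,dz,q.round(0),'%.3f'%e)
E
```

```text
0.4402 5 0 [  18.   33.   96.    6.   49. -159.] 0.000
0.4402 5 0.1 [  18.   25.   90.    5.   63. -158.] 0.000
0.4402 10 0 [  17.   33.   98.   12.   46. -164.] 0.015
0.4402 10 0.1 [  16.   24.   92.   11.   61. -163.] 0.000
0.4402 15 0 [  16.   32.   99.   14.   44. -164.] 0.073
0.4402 15 0.1 [  15.   23.   94.   14.   59. -164.] 0.031
0.572 5 0 [  13.   41.   77.    5.   60. -163.] 0.000
0.572 5 0.1 [  13.   34.   72.    5.   72. -161.] 0.000
0.572 10 0 [  12.   41.   79.    9.   58. -164.] 0.029
0.572 10 0.1 [  12.   34.   74.   10.   70. -164.] 0.009
0.572 15 0 [  11.   40.   80.   12.   56. -164.] 0.075
0.572 15 0.1 [  11.   33.   75.   13.   68. -164.] 0.048
-75 0.085 [  15.   49.   90.  -74.   84. -131.] 0.000
-75 0.16 [  15.   42.   88.  -74.   86. -139.] 0.000
-80 0.085 [  16.   52.   89.  -77.   87. -129.] 0.000
-80 0.16 [  16.   44.   89.  -77.   89. -137.] 0.000
-85 0.085 [  16.   54.   89.  -80.   91. -127.] 0.000
-85 0.16 [  16.   46.   89.  -80.   92. -134.] 0.000
```

```bash
python3 - <<'E'
from kin import *
R=Rt(-6.2,-1,6);u=np.array([-.108,-.994,0]);g=np.array([.4402,.2985,.039])+.015*u
C=np.array([.5397,.032,0]);Ri=Rt(7.5,-1,-84)
plan([('above',g+[0,0,.09],R),('pick',g,R),('lift',g+[0,0,.15],R),('rot',g+[0.05,-.1,.2],Ri),('aboveclip',C+[0,0,.155+.015],Ri),('in',C+[0,0,.092],Ri)])
E
```

```text
above travel [ -12.3   22.1 -157.1] rot [ 1.108 -0.01   0.016] deg 63 err 0.000 q [  17.   25.   92.    6.   61. -159.]
pick travel [  0.   0. -90.] rot [0. 0. 0.] deg 0 err 0.000 q [  17.   33.   97.    7.   48. -161.]
lift travel [  0.   0. 150.] rot [0. 0. 0.] deg 0 err 0.000 q [  17.   21.   87.    6.   70. -158.]
rot travel [  52.2 -120.4   66.6] rot [-1.574 -0.018  0.188] deg 91 err 0.000 q [  32.   42.   78.  -72.  107. -146.]
aboveclip travel [  51.1 -151.6  -69. ] rot [0. 0. 0.] deg 0 err 0.000 q [  16.   45.   89.  -80.   92. -136.]
in travel [  0.   0. -78.] rot [0. 0. 0.] deg 0 err 0.000 q [  16.   53.   89.  -80.   90. -128.]
```

>>> {"op": "apply_moves", "data": {
  "plan": [
    {"hand": 0.0,"travel": [-12,22,-20],"rot": [1.108,-0.01,0.016]},
    {"hand": 0.0,"travel": [-12,22,-40],"rot": [1.108,-0.01,0.016]},
    {"hand": 0.0,"travel": [-12,22,-60],"rot": [1.108,-0.01,0.016]},
    {"hand": 0.0,"travel": [-12,22,-80],"rot": [1.108,-0.01,0.016]},
    {"hand": 0.0,"travel": [-12,22,-100],"rot": [1.108,-0.01,0.016]},
    {"hand": 0.0,"travel": [-12,22,-120],"rot": [1.108,-0.01,0.016]},
    {"hand": 0.0,"travel": [-12,22,-140],"rot": [1.108,-0.01,0.016]},
    {"hand": 0.0,"travel": [-12,22,-157],"rot": [1.108,-0.01,0.016]}
  ],
  "force": 70
}}

```text
clock: 8.9
position: [0.4401, 0.2839, 0.1141]
orientation: [[-0.117, -0.993, 0.021], [-0.986, 0.119, 0.115], [-0.117, -0.007, -0.993]]
wrist_force: [-0.4, 0.2, -0.0]
grip_width: 0.0424
gripper_force: 0.0
```

>>> {"op": "apply_moves", "data": {
  "plan": [
    {"hand": 0.0,"travel": [0,0,0],"rot": [0,0,0]}
  ]
}}

```text
clock: 9.0
position: [0.4391, 0.2835, 0.1126]
orientation: [[-0.117, -0.993, 0.015], [-0.987, 0.118, 0.109], [-0.11, -0.002, -0.994]]
wrist_force: [0.2, -0.7, 0.5]
grip_width: 0.0423
gripper_force: 0.0
```

```bash
python3 - <<'E'
from kin import *
s=arm.sense();im=capture('wrist');cv2.imwrite('pics/w5.png',im[:,:,::-1]);pickle.dump((s,im),open('w5.pkl','wb'))
R=Rt(-6.2,-1,6);u=np.array([-.108,-.994,0]);g=np.array([.4402,.2985,.039])+.015*u
print(s['position'],s['orientation'].round(3));plan([('pick',g,R)])
print(w2px('wrist',[g+[0,0,.007],g+.01*R[:,1],g-.01*R[:,1],[.4402,.2985,.058]],s))
E
```

```text
[0.43907876 0.28353416 0.11264377] [[-0.117 -0.993  0.015]
 [-0.987  0.118  0.109]
 [-0.11  -0.002 -0.994]]
pick travel [ -0.8   1.  -93.3] rot [-0.004  0.004  0.008] deg 1 err 0.000 q [  17.   33.   97.    7.   48. -161.]
[[317.87767483 242.4576523 ]
 [333.87273797 238.02207992]
 [301.92761797 238.25621253]
 [318.06102734 273.6157875 ]]
```

View pics/w5.png

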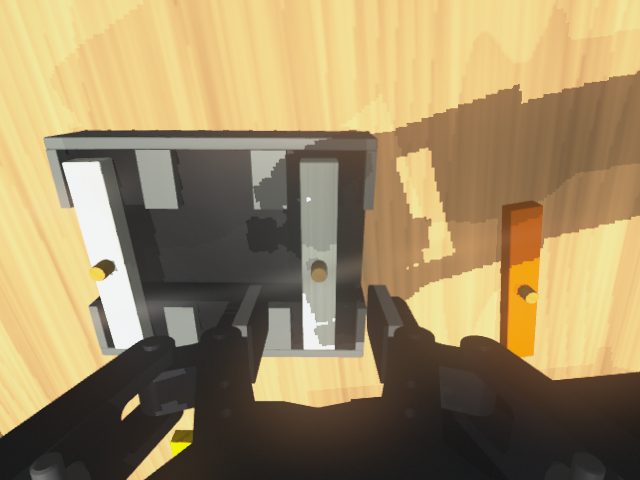

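>>> {"op": "apply_moves", "data": {
  "plan": [
    {"hand": 0.0,"travel": [0,0,-30],"rot": [0,0,0.008]},
    {"hand": 0.0,"travel": [0,0,-60],"rot": [0,0,0.008]},
    {"hand": 0.0,"travel": [0,1,-85],"rot": [0,0,0.008]},
    {"hand": 0.0,"travel": [0,1,-93],"rot": [0,0,0.008]},
    {"hand": 0.0,"travel": [0,1,-93],"rot": [0,0,0.008]},
    {"hand": -1,"travel": [0,1,-93],"rot": [0,0,0.008]},
    {"hand": -1,"travel": [0,1,-93],"rot": [0,0,0.008]},
    {"hand": -1,"travel": [0,1,-93],"rot": [0,0,0.008]}
  ],
  "force": 80
}}

```text
clock: 9.85
position: [0.4397, 0.2875, 0.0216]
orientation: [[-0.103, -0.995, 0.018], [-0.989, 0.104, 0.109], [-0.11, -0.006, -0.994]]
wrist_force: [-1.1, -0.0, 6.9]
grip_width: 0.0204
gripper_force: 79.2
```

>>> {"op": "apply_moves", "data": {
  "plan": [
    {"hand": -1,"travel": [0,0,0],"rot": [0,0,0]},
    {"hand": -1,"travel": [0,0,0],"rot": [0,0,0]},
    {"hand": -1,"travel": [0,0,0],"rot": [0,0,0]}
  ]
}}

```text
clock: 10.15
position: [0.4397, 0.2875, 0.0216]
orientation: [[-0.103, -0.995, 0.018], [-0.989, 0.104, 0.109], [-0.11, -0.006, -0.994]]
wrist_force: [-0.3, -0.8, 6.8]
grip_width: 0.0203
gripper_force: 79.2
```

>>> {"op": "apply_moves", "data": {
  "plan": [
    {"hand": -1,"travel": [0,0,20],"rot": [0,0,0]},
    {"hand": -1,"travel": [0,0,50],"rot": [0,0,0]},
    {"hand": -1,"travel": [0,0,90],"rot": [0,0,0]},
    {"hand": -1,"travel": [0,0,130],"rot": [0,0,0]},
    {"hand": -1,"travel": [0,0,160],"rot": [0,0,0]},
    {"hand": -1,"travel": [0,0,160],"rot": [0,0,0]}
  ]
}}

```text
clock: 10.75
position: [0.4402, 0.2877, 0.1847]
orientation: [[-0.102, -0.995, 0.023], [-0.988, 0.104, 0.111], [-0.112, -0.012, -0.994]]
wrist_force: [-0.2, 0.1, -2.2]
grip_width: 0.0205
gripper_force: 78.7
```

```bash
python3 - <<'E'
from kin import *
s=arm.sense();print(s['position'],s['orientation'],s['wrist_force'])
C=np.array([.5397,.032,0]);Ri=Rt(7.5,-1,-84)
plan([('rot',[.489,.185,.23],Ri),('aboveclip',C+[0,0,.168],Ri),('in',C+[0,0,.090],Ri)])
E
```

```text
[0.44020395 0.28771911 0.1847048 ] [[-0.10174032 -0.9945398   0.02322708]
 [-0.98843105  0.10370031  0.11068111]
 [-0.11248543 -0.01169764 -0.99358452]] [-0.16589476  0.06516718 -2.1607574 ]
rot travel [  51.2 -121.2   43.3] rot [-1.581 -0.012  0.175] deg 91 err 0.000 q [  32.   43.   79.  -72.  107. -145.]
aboveclip travel [  50.7 -153.   -62. ] rot [0. 0. 0.] deg 0 err 0.000 q [  16.   45.   89.  -80.   92. -136.]
in travel [  0.   0. -78.] rot [0. 0. 0.] deg 0 err 0.000 q [  16.   53.   89.  -80.   90. -128.]
```

>>> {"op": "apply_moves", "data": {
  "plan": [
    {"hand": -1,"travel": [51,-121,43],"rot": [-1.581,-0.012,0.175]},
    {"hand": -1,"travel": [51,-121,43],"rot": [-1.581,-0.012,0.175]},
    {"hand": -1,"travel": [51,-121,43],"rot": [-1.581,-0.012,0.175]},
    {"hand": -1,"travel": [51,-121,43],"rot": [-1.581,-0.012,0.175]},
    {"hand": -1,"travel": [51,-121,43],"rot": [-1.581,-0.012,0.175]},
    {"hand": -1,"travel": [51,-121,43],"rot": [-1.581,-0.012,0.175]},
    {"hand": -1,"travel": [51,-121,43],"rot": [-1.581,-0.012,0.175]},
    {"hand": -1,"travel": [51,-121,43],"rot": [-1.581,-0.012,0.175]}
  ]
}}

```text
clock: 11.55
position: [0.4897, 0.1667, 0.2227]
orientation: [[0.003, -0.997, 0.082], [-0.465, -0.074, -0.882], [0.885, -0.035, -0.464]]
wrist_force: [0.5, 0.8, -2.0]
grip_width: 0.0206
gripper_force: 78.7
```

```bash
python3 - <<'E'
from kin import *
s=arm.sense();print(s['position'],s['orientation'],s['wrist_force'],s['q'])
C=np.array([.5397,.032,0]);Ri=Rt(7.5,-1,-84)
plan([('aboveclip',C+[0,0,.168],Ri),('in',C+[0,0,.090],Ri)])
E
```

```text
[0.48966705 0.16673576 0.22271441] [[ 0.00341554 -0.9966222   0.08205192]
 [-0.46537197 -0.07420985 -0.88199877]
 [ 0.88510861 -0.03517216 -0.46405351]] [ 0.46732042  0.78346823 -1.98028512] [  28.98257409   35.5630754    76.01795604  -55.27408351   99.20552587
 -147.35637061]
aboveclip travel [  52.5 -153.2  -56.7] rot [-0.38  -0.004  0.049] deg 22 err 0.000 q [  16.   45.   89.  -80.   92. -136.]
in travel [  0.   0. -78.] rot [0. 0. 0.] deg 0 err 0.000 q [  16.   53.   89.  -80.   90. -128.]
```

>>> {"op": "apply_moves", "data": {
  "plan": [
    {"hand": -1,"travel": [20,-40,0],"rot": [-0.38,-0.004,0.049]},
    {"hand": -1,"travel": [40,-80,0],"rot": [-0.38,-0.004,0.049]},
    {"hand": -1,"travel": [52,-120,-10],"rot": [-0.38,-0.004,0.049]},
    {"hand": -1,"travel": [52,-153,-30],"rot": [-0.38,-0.004,0.049]},
    {"hand": -1,"travel": [52,-153,-52],"rot": [-0.38,-0.004,0.049]},
    {"hand": -1,"travel": [52,-153,-52],"rot": [-0.38,-0.004,0.049]},
    {"hand": -1,"travel": [52,-153,-52],"rot": [-0.38,-0.004,0.049]}
  ]
}}

```text
clock: 12.25
position: [0.5419, 0.0135, 0.171]
orientation: [[0.014, -0.992, 0.128], [-0.109, -0.129, -0.986], [0.994, -0.0, -0.11]]
wrist_force: [0.8, -0.6, -0.4]
grip_width: 0.0204
gripper_force: 78.8
```

```bash
python3 - <<'E'
from kin import *
s=arm.sense();print(s['position'],s['orientation'],s['wrist_force'],s['q'])
C=np.array([.5397,.032,0]);Ri=Rt(7.5,-1,-84)
plan([('aboveclip',C+[0,0,.155],Ri),('in',C+[0,0,.090],Ri)])
im=capture('side');S=capture('top')
o=np.zeros((480,760,3),np.uint8);o[:,:400]=cv2.resize(im[180:300,300:400],(400,480),interpolation=cv2.INTER_CUBIC);o[:450,405:705]=cv2.resize(S[190:265,340:390],(300,450),interpolation=cv2.INTER_CUBIC)
cv2.imwrite('pics/c6.png',o[:,:,::-1])
E
```

```text
[0.54185745 0.01347766 0.17096815] [[ 1.40726325e-02 -9.91697223e-01  1.27822450e-01]
 [-1.08733092e-01 -1.28594778e-01 -9.85718265e-01]
 [ 9.93971366e-01 -2.68793185e-05 -1.09639972e-01]] [ 0.81980819 -0.61015384 -0.38195001] [  15.91465041   44.44190181   88.49463983  -79.58644419   91.9027051
 -136.41882916]
aboveclip travel [  0.3   0.1 -17.9] rot [-0.005 -0.001  0.002] deg 0 err 0.000 q [  16.   46.   89.  -80.   92. -134.]
in travel [  0.   0. -65.] rot [0. 0. 0.] deg 0 err 0.000 q [  16.   53.   89.  -80.   90. -128.]
```

View pics/c6.png

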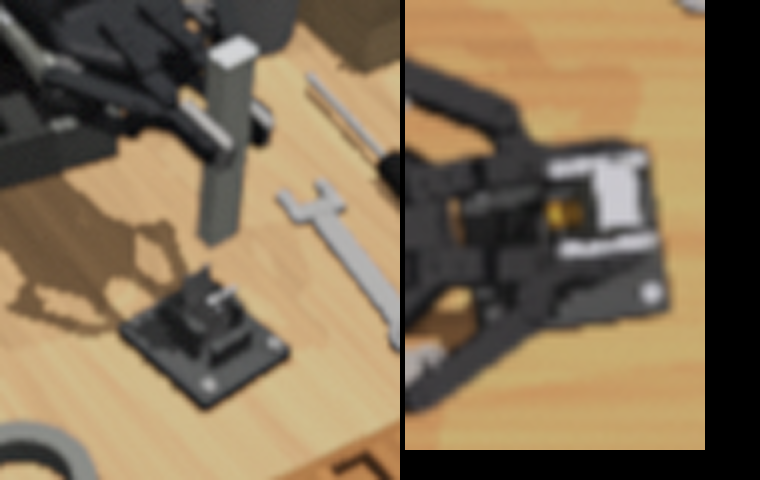

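```bash
python3 - <<'E'
from kin import *
u=(np.array([(593,160),(637,155),(645,222),(600,228)],float)-[405,0]+.5)/6-.5+[340,190]
p=px2w('top',u,.225);print(p.mean(0),p)
b=(np.array([(652,293)],float)-[405,0]+.5)/6-.5+[340,190];print(px2w('top',b,.013))
s=arm.sense();print('grasp',s['position']-.0187*s['orientation'][:,2])
# side: top face corners and bottom
f=lambda l:(np.array(l,float)+.5)/4-.5+[300,180]
t=px2w('side',f([(205,52),(234,36),(260,48),(230,70)]),.225);print('side top',t.mean(0))
b=px2w('side',f([(198,238),(216,248),(238,236)]),.095);print('side bottom',b)
w=px2w('side',f([(136,325),(209,383),(275,343)]),.013);print('bolts',w)
E
```

```text
[0.5410706  0.02939082 0.225     ] [[0.55171414 0.03808035 0.225     ]
 [0.55342999 0.02308477 0.225     ]
 [0.5305903  0.02054117 0.225     ]
 [0.52854798 0.035857   0.225     ]]
[[ 0.51866163 -0.00438785  0.013     ]]
grasp [0.53956826 0.03231538 0.17385121]
side top [0.53692749 0.02724356 0.225     ]
side bottom [[0.52839644 0.0312369  0.095     ]
 [0.53256825 0.01968548 0.095     ]
 [0.54847919 0.02138413 0.095     ]]
bolts [[ 0.50727439  0.05617834  0.013     ]
 [ 0.51902389 -0.00316717  0.013     ]
 [ 0.56975446  0.00290578  0.013     ]]
```

>>> {"op": "apply_moves", "data": {
  "plan": [
    {"hand": -1,"travel": [0,2,-15],"rot": [0,0,0]},
    {"hand": -1,"travel": [0,2,-30],"rot": [0,0,0]},
    {"hand": -1,"travel": [0,2,-40],"rot": [0,0,0]},
    {"hand": -1,"travel": [0,2,-48],"rot": [0,0,0]},
    {"hand": -1,"travel": [0,2,-48],"rot": [0,0,0]}
  ],
  "force": 110
}}

```text
clock: 12.85
position: [0.5416, 0.0152, 0.1214]
orientation: [[0.016, -0.992, 0.127], [-0.108, -0.128, -0.986], [0.994, 0.002, -0.109]]
wrist_force: [0.5, 1.0, -0.9]
grip_width: 0.0198
gripper_force: 109.8
```

>>> {"op": "apply_moves", "data": {
  "plan": [
    {"hand": -1,"travel": [0,0,-5],"rot": [0,0,0]},
    {"hand": -1,"travel": [0,0,-10],"rot": [0,0,0]},
    {"hand": -1,"travel": [0,0,-15],"rot": [0,0,0]},
    {"hand": -1,"travel": [0,0,-20],"rot": [0,0,0]},
    {"hand": -1,"travel": [0,0,-20],"rot": [0,0,0]}
  ]
}}

```text
clock: 13.35
position: [0.5417, 0.0152, 0.1018]
orientation: [[0.015, -0.992, 0.127], [-0.11, -0.128, -0.986], [0.994, 0.0, -0.111]]
wrist_force: [0.1, 0.1, -3.4]
grip_width: 0.0201
gripper_force: 109.8
```

>>> {"op": "apply_moves", "data": {
  "plan": [
    {"hand": -1,"travel": [0,0,-4],"rot": [0,0,0]},
    {"hand": -1,"travel": [0,0,-8],"rot": [0,0,0]},
    {"hand": -1,"travel": [0,0,-12],"rot": [0,0,0]},
    {"hand": -1,"travel": [0,0,-14],"rot": [0,0,0]},
    {"hand": -1,"travel": [0,0,-14],"rot": [0,0,0]}
  ]
}}

```text
clock: 13.85
position: [0.5417, 0.0152, 0.0888]
orientation: [[0.014, -0.992, 0.127], [-0.108, -0.128, -0.986], [0.994, -0.0, -0.109]]
wrist_force: [0.4, 0.8, 1.3]
grip_width: 0.02
gripper_force: 109.9
```

```bash
python3 - <<'E'
from kin import *
s=arm.sense();print(s['position'],s['wrist_force'],s['torque'])
im=capture('side');S=capture('top')
o=np.zeros((480,760,3),np.uint8);o[:,:400]=cv2.resize(im[180:300,300:400],(400,480),interpolation=cv2.INTER_CUBIC);o[:450,405:705]=cv2.resize(S[190:265,340:390],(300,450),interpolation=cv2.INTER_CUBIC)
cv2.imwrite('pics/c7.png',o[:,:,::-1])
E
```

```text
[0.54167798 0.01516379 0.08875961] [0.37966587 0.78606953 1.34211847] [ 0.34198559  0.04819963 -0.01839952]
```

View pics/c7.png

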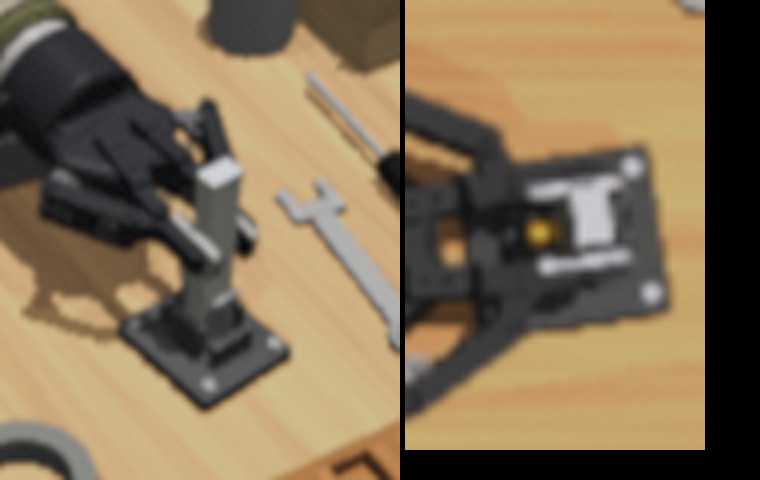

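>>> {"op": "apply_moves", "data": {
  "plan": [
    {"hand": -1,"travel": [0,0,-2],"rot": [0,0,0]},
    {"hand": -1,"travel": [0,0,-3],"rot": [0,0,0]},
    {"hand": -1,"travel": [0,0,-3],"rot": [0,0,0]}
  ]
}}

```text
clock: 14.25
position: [0.5417, 0.0152, 0.0888]
orientation: [[0.01, -0.992, 0.127], [-0.104, -0.127, -0.986], [0.995, -0.003, -0.104]]
wrist_force: [-4.1, 1.3, 18.2]
grip_width: 0.0199
gripper_force: 110.3
```

>>> {"op": "apply_moves", "data": {
  "plan": [
    {"hand": -1,"travel": [0,0,3],"rot": [0,0,0]},
    {"hand": 0.2,"travel": [0,0,3],"rot": [0,0,0]},
    {"hand": 0.2,"travel": [0,0,3],"rot": [0,0,0]},
    {"hand": 0.2,"travel": [0,0,3],"rot": [0,0,0]},
    {"hand": 0.2,"travel": [0,0,3],"rot": [0,0,0]},
    {"hand": 0.2,"travel": [-4,30,6],"rot": [0,0,0]},
    {"hand": 0.2,"travel": [-9,65,10],"rot": [0,0,0]},
    {"hand": 0.2,"travel": [-13,100,18],"rot": [0,0,0]}
  ]
}}

```text
clock: 15.05
position: [0.5283, 0.1161, 0.1034]
orientation: [[0.015, -0.992, 0.126], [-0.109, -0.127, -0.986], [0.994, 0.001, -0.11]]
wrist_force: [0.3, 0.3, 0.0]
grip_width: 0.0512
gripper_force: 0.0
```

```bash
cat >> kin.py <<'E'
def pose(g,R,back=.0187): return np.array(g)+back*R[:,2],R
E
python3 - <<'E'
from kin import *
s=arm.sense();print(s['position'],s['orientation'].round(3),s['wrist_force'],s['grip_width'])
C=np.array([.5397,.032,0]);Rg=Rt(7.5,1,70)
z=lambda a:Ro.from_euler('z',a,degrees=True).as_matrix()
Rd=z(0)@np.array([[-1,0,0],[0,1,0],[0,0,-1.]])
g=C+[0,0,.087]
plan([('tilt',[.50,.13,.24],Rt(30,-1,-40)),('via',[.47,.03,.26],Rd),('v2',g+[-.02,-.05,.17],Rt(-20,1,30)),('pre',g-.085*Rg[:,2],Rg),('at',g,Rg),('up',g+[0,0,.10],Rg)])
im=capture('side');S=capture('top')
o=np.zeros((480,760,3),np.uint8);o[:,:400]=cv2.resize(im[180:300,300:400],(400,480),interpolation=cv2.INTER_CUBIC);o[:450,405:705]=cv2.resize(S[190:265,340:390],(300,450),interpolation=cv2.INTER_CUBIC)
cv2.imwrite('pics/c8.png',o[:,:,::-1])
E
```

```text
[0.52826061 0.11605896 0.10344328] [[ 0.015 -0.992  0.126]
 [-0.109 -0.127 -0.986]
 [ 0.994  0.001 -0.11 ]] [0.27996462 0.34153615 0.04061539] 0.0511721063133742
tilt travel [-22.3   3.5 122.2] rot [0.728 0.245 0.376] deg 49 err 0.098 q [  20.   21.   91.  -50.   66. -164.]
via travel [-36.  -89.6  15.6] rot [ 0.726 -0.419 -1.994] deg 124 err 0.000 q [ -11.   13.   85.   -0.   81. -101.]
v2 travel [ 52.9 -39.2  -0.5] rot [ 0.501  0.351 -1.87 ] deg 113 err 0.000 q [-29.  18.  85.  30.  83. -14.]
pre travel [  24.9  -20.6 -131.1] rot [ 0.7   -0.077  0.46 ] deg 48 err 0.000 q [-36.  49.  77.  47. 109. -51.]
at travel [-10.4  79.2 -29.1] rot [0. 0. 0.] deg 0 err 0.000 q [-30.  49.  85.  49. 100. -54.]
up travel [  0.   0. 100.] rot [0. 0. 0.] deg 0 err 0.000 q [-30.  40.  82.  52. 108. -45.]
```

View pics/c8.png

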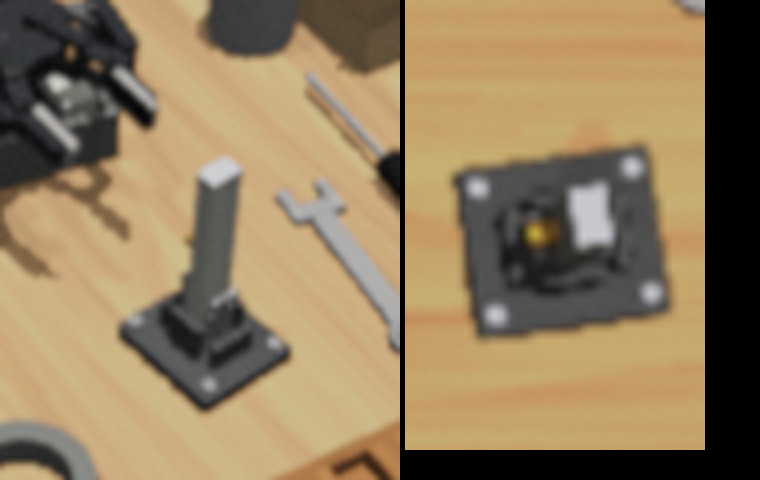

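```bash
cat >> kin.py <<'E'
def jp(q1,q2,n,p,R):
    for k in range(1,n+1):
        q=q1+(q2-q1)*k/n;p2,R2=fk(q,L,M);rv=Ro.from_matrix(R2@R.T).as_rotvec()
        print('jp',k,'travel',((p2-p)*1000).round(0),'rot',rv.round(3),'deg %.0f'%np.degrees(np.linalg.norm(rv)),'tcp',p2.round(3),'z',R2[:,2].round(2),'dq %.0f'%np.abs((q2-q1)/n).max());p,R=p2,R2
    return p,R
E
python3 - <<'E'
from kin import *
s=arm.sense();C=np.array([.5397,.032,0]);Rg=Rt(7.5,1,70);g=C+[0,0,.087]
q0=s['q'];p,R=s['position'],s['orientation']
qa,e=best(p+[-.05,.02,.15],R,[q0]);print(qa.round(0),e)
pre=pose(g-.09*Rg[:,2],Rg);qp,e=best(pre[0],Rg,[[-36,49,77,47,109,-51]])
qb,e=best(pre[0]+[-.03,-.0,.15],Rg,[qp]);print(qb.round(0),e)
p,R=jp(q0,qa,1,p,R);p,R=jp(qa,qb,3,p,R);p,R=jp(qb,qp,1,p,R)
E
```

```text
[  30.   38.   83.  -73.  106. -145.] 6.129994687609486e-15
[-38.  35.  75.  50. 120. -40.] 2.647232378087044e-12
jp 1 travel [-50.  20. 150.] rot [ 0. -0.  0.] deg 0 tcp [0.479 0.139 0.254] z [ 0.13 -0.99 -0.11] dq 15
jp 1 travel [-66. -94. -91.] rot [ 0.382 -0.382 -1.004] deg 65 tcp [0.413 0.045 0.163] z [-0.61 -0.58 -0.55] dq 41
jp 2 travel [17.  0. -2.] rot [ 0.162 -0.1   -1.107] deg 64 tcp [0.43  0.045 0.161] z [-0.69  0.34 -0.64] dq 41
jp 3 travel [ 89. -80. 100.] rot [ 0.328  0.162 -0.942] deg 58 tcp [ 0.518 -0.034  0.261] z [-0.12  0.93 -0.34] dq 41
jp 1 travel [  30.    0. -150.] rot [0. 0. 0.] deg 0 tcp [ 0.548 -0.034  0.111] z [-0.12  0.93 -0.34] dq 13
```

>>> {"op": "apply_moves", "data": {
  "plan": [
    {"hand": 0.2,"travel": [-50,20,50],"rot": [0,0,0]},
    {"hand": 0.2,"travel": [-50,20,100],"rot": [0,0,0]},
    {"hand": 0.2,"travel": [-50,20,150],"rot": [0,0,0]},
    {"hand": 0.2,"travel": [-50,20,150],"rot": [0,0,0]}
  ]
}}

```text
clock: 15.55
position: [0.4784, 0.135, 0.2578]
orientation: [[0.008, -0.992, 0.128], [-0.111, -0.128, -0.986], [0.994, -0.006, -0.111]]
wrist_force: [-0.7, 0.2, -0.1]
grip_width: 0.0513
gripper_force: 0.0
```

>>> {"op": "apply_moves", "data": {
  "plan": [
    {"hand": 0.2,"travel": [-66,-94,-30],"rot": [0.382,-0.382,-1.004]},
    {"hand": 0.2,"travel": [-66,-94,-30],"rot": [0.382,-0.382,-1.004]},
    {"hand": 0.2,"travel": [-66,-94,-30],"rot": [0.382,-0.382,-1.004]},
    {"hand": 0.2,"travel": [-66,-94,-30],"rot": [0.382,-0.382,-1.004]},
    {"hand": 0.2,"travel": [-66,-94,-30],"rot": [0.382,-0.382,-1.004]},
    {"hand": 0.2,"travel": [-66,-94,-30],"rot": [0.382,-0.382,-1.004]},
    {"hand": 0.2,"travel": [-66,-94,-30],"rot": [0.382,-0.382,-1.004]},
    {"hand": 0.2,"travel": [-66,-94,-30],"rot": [0.382,-0.382,-1.004]}
  ]
}}

```text
clock: 16.35
position: [0.4131, 0.0401, 0.2238]
orientation: [[-0.55, -0.567, -0.613], [-0.193, 0.801, -0.567], [0.812, -0.194, -0.55]]
wrist_force: [-0.3, 0.1, -0.1]
grip_width: 0.051
gripper_force: 0.0
```

>>> {"op": "apply_moves", "data": {
  "plan": [
    {"hand": 0.2,"travel": [17,0,-2],"rot": [0.162,-0.1,-1.107]},
    {"hand": 0.2,"travel": [17,0,-2],"rot": [0.162,-0.1,-1.107]},
    {"hand": 0.2,"travel": [17,0,-2],"rot": [0.162,-0.1,-1.107]},
    {"hand": 0.2,"travel": [17,0,-2],"rot": [0.162,-0.1,-1.107]},
    {"hand": 0.2,"travel": [17,0,-2],"rot": [0.162,-0.1,-1.107]},
    {"hand": 0.2,"travel": [17,0,-2],"rot": [0.162,-0.1,-1.107]},
    {"hand": 0.2,"travel": [17,0,-2],"rot": [0.162,-0.1,-1.107]},
    {"hand": 0.2,"travel": [17,0,-2],"rot": [0.162,-0.1,-1.107]}
  ]
}}

```text
clock: 17.15
position: [0.4296, 0.0398, 0.2215]
orientation: [[-0.543, 0.486, -0.685], [0.343, 0.873, 0.347], [0.766, -0.047, -0.641]]
wrist_force: [-0.4, 0.7, 1.0]
grip_width: 0.0512
gripper_force: 0.0
```

```bash
python3 - <<'E'
from kin import *
C=np.array([.5397,.032,0]);Rg=Rt(7.5,1,70);g=C+[0,0,.087];s=arm.sense();print(s['clock'],s['q'],s['position'])
plan([('v3',g-.09*Rg[:,2]+[-.03,0,.15],Rg),('pre',g-.09*Rg[:,2],Rg),('at',g,Rg),('up',g+[0,0,.10],Rg)])
E
```

```text
17.15 [-15.82056535  32.45436932  73.7289673   10.10186779 123.00394497
 -73.83305654] [0.42957379 0.03977072 0.22154054]
v3 travel [ 88.9 -74.2  39.8] rot [ 0.325  0.163 -0.93 ] deg 57 err 0.000 q [-38.  35.  75.  50. 120. -40.]
pre travel [  30.    0. -150.] rot [0. 0. 0.] deg 0 err 0.000 q [-36.  49.  76.  46. 109. -51.]
at travel [-11.   83.8 -30.8] rot [0. 0. 0.] deg 0 err 0.000 q [-30.  49.  85.  49. 100. -54.]
up travel [  0.   0. 100.] rot [0. 0. 0.] deg 0 err 0.000 q [-30.  40.  82.  52. 108. -45.]
```

>>> {"op": "apply_moves", "data": {
  "plan": [
    {"hand": 0.2,"travel": [89,-74,40],"rot": [0.325,0.163,-0.93]},
    {"hand": 0.2,"travel": [89,-74,40],"rot": [0.325,0.163,-0.93]},
    {"hand": 0.2,"travel": [89,-74,40],"rot": [0.325,0.163,-0.93]},
    {"hand": 0.2,"travel": [89,-74,40],"rot": [0.325,0.163,-0.93]},
    {"hand": 0.2,"travel": [89,-74,40],"rot": [0.325,0.163,-0.93]},
    {"hand": 0.2,"travel": [89,-74,40],"rot": [0.325,0.163,-0.93]},
    {"hand": 0.2,"travel": [89,-74,40],"rot": [0.325,0.163,-0.93]},
    {"hand": 0.2,"travel": [89,-74,40],"rot": [0.325,0.163,-0.93]}
  ]
}}

```text
clock: 17.95
position: [0.5177, -0.034, 0.2612]
orientation: [[-0.046, 0.991, -0.126], [0.338, 0.134, 0.931], [0.94, -0.0, -0.341]]
wrist_force: [-0.4, 0.2, -0.3]
grip_width: 0.0513
gripper_force: 0.0
```

>>> {"op": "apply_moves", "data": {
  "plan": [
    {"hand": 0.2,"travel": [10,0,-40],"rot": [0,0,0]},
    {"hand": 0.2,"travel": [20,0,-80],"rot": [0,0,0]},
    {"hand": 0.2,"travel": [30,0,-115],"rot": [0,0,0]},
    {"hand": 0.2,"travel": [30,0,-145],"rot": [0,0,0]},
    {"hand": 0.2,"travel": [30,0,-150],"rot": [0,0,0]},
    {"hand": 0.2,"travel": [30,0,-150],"rot": [0,0,0]},
    {"hand": 0.2,"travel": [30,0,-150],"rot": [0,0,0]}
  ]
}}

```text
clock: 18.65
position: [0.5491, -0.033, 0.1131]
orientation: [[-0.053, 0.99, -0.129], [0.341, 0.139, 0.93], [0.939, 0.005, -0.345]]
wrist_force: [-0.0, 0.2, 0.3]
grip_width: 0.0515
gripper_force: 0.0
```

```bash
python3 - <<'E'
from kin import *
C=np.array([.5395,.0325,0]);Rg=Rt(7.5,1,70);g=C+[0,0,.087];s=arm.sense();print(s['clock'],s['q'],s['position'],s['wrist_force'])
plan([('at',g,Rg),('up',g+[0,0,.10],Rg)])
im=capture('wrist');cv2.imwrite('pics/w9.png',im[:,:,::-1])
print(w2px('wrist',[C+[0,0,.142],C+[0,0,.077]],s))
E
```

```text
18.65 [-35.60454878  48.47719786  76.18598089  46.27251903 109.60191882
 -51.02670521] [ 0.54906631 -0.03304185  0.11313425] [-0.01519588  0.18249378  0.33950937]
at travel [-11.9  83.  -32.5] rot [ 0.002  0.005 -0.009] deg 1 err 0.000 q [-30.  49.  85.  49. 100. -54.]
up travel [  0.   0. 100.] rot [0. 0. 0.] deg 0 err 0.000 q [-30.  40.  82.  52. 108. -45.]
[[317.44861826 174.71493324]
 [316.78299154 266.95113957]]
```

>>> {"op": "apply_moves", "data": {
  "plan": [
    {"hand": 0.2,"travel": [-4,28,-11],"rot": [0,0,-0.008]},
    {"hand": 0.2,"travel": [-8,56,-22],"rot": [0,0,-0.008]},
    {"hand": 0.2,"travel": [-12,83,-32],"rot": [0,0,-0.008]},
    {"hand": 0.2,"travel": [-12,83,-32],"rot": [0,0,-0.008]},
    {"hand": 0.2,"travel": [-12,83,-32],"rot": [0,0,-0.008]}
  ]
}}

```text
clock: 19.2
position: [0.537, 0.0501, 0.0809]
orientation: [[-0.05, 0.991, -0.122], [0.341, 0.132, 0.931], [0.939, 0.005, -0.344]]
wrist_force: [-0.3, 0.0, 0.2]
grip_width: 0.0511
gripper_force: 0.0
```

>>> {"op": "apply_moves", "data": {
  "plan": [
    {"hand": -1,"travel": [0,0,0],"rot": [0,0,0]},
    {"hand": -1,"travel": [0,0,0],"rot": [0,0,0]},
    {"hand": -1,"travel": [0,0,0],"rot": [0,0,0]},
    {"hand": -1,"travel": [0,0,0],"rot": [0,0,0]},
    {"hand": -1,"travel": [0,0,0],"rot": [0,0,0]}
  ],
  "force": 80
}}

```text
clock: 19.7
position: [0.537, 0.0498, 0.0801]
orientation: [[-0.048, 0.992, -0.121], [0.34, 0.13, 0.931], [0.939, 0.004, -0.343]]
wrist_force: [1.6, -1.7, 2.4]
grip_width: 0.0205
gripper_force: 78.4
```

>>> {"op": "apply_moves", "data": {
  "plan": [
    {"hand": -1,"travel": [0,0,15],"rot": [0,0,0]},
    {"hand": -1,"travel": [0,0,35],"rot": [0,0,0]},
    {"hand": -1,"travel": [0,0,70],"rot": [0,0,0]},
    {"hand": -1,"travel": [0,0,110],"rot": [0,0,0]},
    {"hand": -1,"travel": [0,0,150],"rot": [0,0,0]},
    {"hand": -1,"travel": [0,0,150],"rot": [0,0,0]}
  ]
}}

```text
clock: 20.3
position: [0.5369, 0.0502, 0.2345]
orientation: [[-0.055, 0.991, -0.12], [0.344, 0.132, 0.93], [0.937, 0.01, -0.348]]
wrist_force: [-0.3, -0.3, -1.3]
grip_width: 0.0205
gripper_force: 78.3
```

```bash
python3 - <<'E'
from kin import *
s=arm.sense();print(s['clock'],s['q'],s['position'],s['orientation'].round(3),s['wrist_force'])
Rp=Rt(-1.1,1,-20)
for b in ([.5862,-.172,.039],[.4822,-.170,.039]):
    g=np.array(b)+[0,.0095,0]
    plan([('mid',[.52,-.07,.25],Rt(3,1,20)),('above',g+[0,0,.09],Rp),('down',g,Rp)])
E
```

```text
20.3 [-29.75913068  35.66008209  79.50674886  53.40255165 111.34044408
 -39.83137835] [0.53690853 0.05017798 0.23451654] [[-0.055  0.991 -0.12 ]
 [ 0.344  0.132  0.93 ]
 [ 0.937  0.01  -0.348]] [-0.28976426 -0.27172192 -1.28408567]
mid travel [ -17.2 -113.8   -2.1] rot [-0.864 -0.07  -0.079] deg 50 err 0.000 q [-29.  22.  76.  17.  92. -33.]
above travel [  66.4 -105.3 -121. ] rot [-0.698 -0.012 -0.069] deg 40 err 0.000 q [-19.  33.  79. -21.  63.  -9.]
down travel [  0.   0. -90.] rot [0. 0. 0.] deg 0 err 0.000 q [-19.  40.  83. -24.  53.  -4.]
mid travel [ -17.2 -113.8   -2.1] rot [-0.864 -0.07  -0.079] deg 50 err 0.000 q [-29.  22.  76.  17.  92. -33.]
above travel [ -37.6 -103.3 -121. ] rot [-0.698 -0.012 -0.069] deg 40 err 0.000 q [-23.  25.  95. -23.  54.  -9.]
down travel [  0.   0. -90.] rot [0. 0. 0.] deg 0 err 0.000 q [-23.  33. 101. -28.  42.  -2.]
```

>>> {"op": "apply_moves", "data": {
  "plan": [
    {"hand": -1,"travel": [-17,-114,5],"rot": [-0.864,-0.07,-0.079]},
    {"hand": -1,"travel": [-17,-114,5],"rot": [-0.864,-0.07,-0.079]},
    {"hand": -1,"travel": [-17,-114,5],"rot": [-0.864,-0.07,-0.079]},
    {"hand": -1,"travel": [-17,-114,5],"rot": [-0.864,-0.07,-0.079]},
    {"hand": -1,"travel": [-17,-114,5],"rot": [-0.864,-0.07,-0.079]},
    {"hand": -1,"travel": [-17,-114,5],"rot": [-0.864,-0.07,-0.079]},
    {"hand": -1,"travel": [-17,-114,5],"rot": [-0.864,-0.07,-0.079]}
  ]
}}

```text
clock: 21.0
position: [0.5191, -0.0619, 0.2362]
orientation: [[-0.045, 0.999, -0.019], [0.938, 0.049, 0.344], [0.345, -0.002, -0.939]]
wrist_force: [-0.7, -0.6, -1.0]
grip_width: 0.0206
gripper_force: 78.7
```

>>> {"op": "apply_moves", "data": {
  "plan": [
    {"hand": -1,"travel": [-38,-103,0],"rot": [-0.698,-0.012,-0.069]},
    {"hand": -1,"travel": [-38,-103,0],"rot": [-0.698,-0.012,-0.069]},
    {"hand": -1,"travel": [-38,-103,-20],"rot": [-0.698,-0.012,-0.069]},
    {"hand": -1,"travel": [-38,-103,-50],"rot": [-0.698,-0.012,-0.069]},
    {"hand": -1,"travel": [-38,-103,-80],"rot": [-0.698,-0.012,-0.069]},
    {"hand": -1,"travel": [-38,-103,-110],"rot": [-0.698,-0.012,-0.069]},
    {"hand": -1,"travel": [-38,-103,-130],"rot": [-0.698,-0.012,-0.069]},
    {"hand": -1,"travel": [-38,-103,-130],"rot": [-0.698,-0.012,-0.069]}
  ]
}}

```text
clock: 21.8
position: [0.4795, -0.1663, 0.1013]
orientation: [[0.025, 1.0, -0.016], [0.943, -0.029, -0.332], [-0.333, -0.007, -0.943]]
wrist_force: [0.0, 0.3, -1.4]
grip_width: 0.0209
gripper_force: 78.7
```

```bash
python3 - <<'E'
from kin import *
s=arm.sense();print(s['clock'],s['q'],s['position'],s['orientation'].round(3),s['wrist_force'])
Rp=Rt(-1.1,1,-20)
g=np.array([.4822,-.170,.039])+[0,.0095,0]
plan([('above',g+[0,0,.045],Rp),('down',g,Rp)])
im=capture('wrist');S=capture('top');pickle.dump((s,im,S),open('w10.pkl','wb'))
o=np.zeros((480,800,3),np.uint8);o[:480,:400]=im[:,120:520];o[:400,400:800]=cv2.resize(S[185:285,405:505],(400,400),interpolation=cv2.INTER_CUBIC)
cv2.imwrite('pics/c10.png',o[:,:,::-1])
E
```

```text
21.8 [-23.33866196  25.44217425  96.02969572 -22.74817532  53.71249877
  -8.94237658] [ 0.47954146 -0.16634787  0.10129703] [[ 0.025  1.    -0.016]
 [ 0.943 -0.029 -0.332]
 [-0.333 -0.007 -0.943]] [ 0.02310386  0.30312619 -1.41504787]
above travel [  2.5  -0.5 -34.9] rot [-0.01  -0.007  0.01 ] deg 1 err 0.000 q [-23.  29.  98. -25.  48.  -6.]
down travel [  0.   0. -45.] rot [0. 0. 0.] deg 0 err 0.000 q [-23.  33. 101. -28.  42.  -2.]
```

View pics/c10.png

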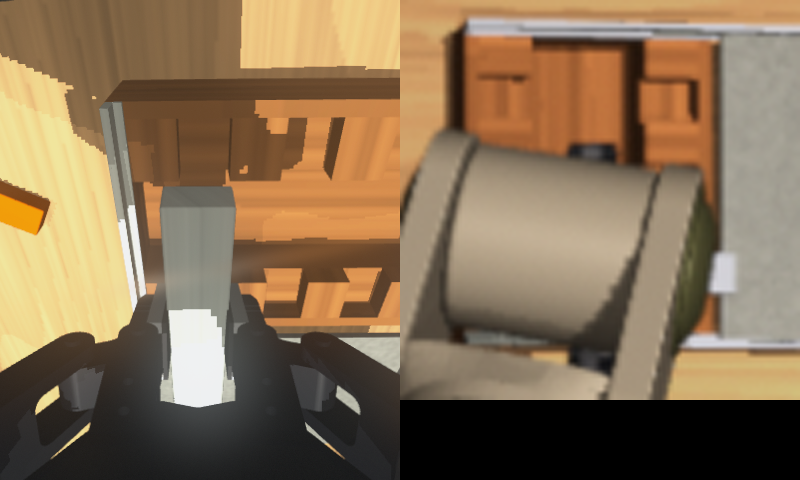

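```bash
python3 - <<'E'
from kin import *
np.set_printoptions(precision=4,suppress=True)
s,im,S=pickle.load(open('w10.pkl','rb'))
f=lambda l:np.array(l,float)+[120,0]
print('rec edges z46',px2w('wrist',f([(179,122),(231,120),(344,118),(178,178),(230,180),(326,178)]),.046,s))
g=s['position']-.0187*s['orientation'][:,2];print('grasp',g)
R=s['orientation'];print('yaw',np.degrees(np.arctan2(R[1,1],R[0,1])))
zb=g[2]+.0; print('bar end corners',px2w('wrist',f([(161,207),(234,207)]),zb+.007,s),px2w('wrist',f([(163,188),(233,187)]),zb-.007,s))
print('rail',px2w('wrist',f([(100,105),(112,103),(124,103)]),.057,s))
cv2.imwrite('pics/c11.png',cv2.resize(im[90:215,270:520],None,fx=3,fy=3,interpolation=cv2.INTER_CUBIC)[:,:,::-1])
c=(im[150,290:480].astype(int));print(c.sum(1).tolist())
E
```

```text
rec edges z46 [[ 0.4724 -0.1041  0.046 ]
 [ 0.4965 -0.1038  0.046 ]
 [ 0.5486 -0.1041  0.046 ]
 [ 0.4702 -0.1325  0.046 ]
 [ 0.4968 -0.1343  0.046 ]
 [ 0.5456 -0.1344  0.046 ]]
grasp [ 0.4798 -0.1601  0.1189]
yaw -1.658186411087568
bar end corners [[ 0.4712 -0.103   0.1259]
 [ 0.4916 -0.1035  0.1259]] [[ 0.4705 -0.1043  0.1119]
 [ 0.4924 -0.1045  0.1119]]
rail [[ 0.4401 -0.0926  0.057 ]
 [ 0.4453 -0.0919  0.057 ]
 [ 0.4504 -0.0921  0.057 ]]
[247, 243, 246, 243, 238, 239, 233, 208, 177, 201, 234, 231, 236, 236, 236, 237, 236, 236, 233, 236, 232, 236, 234, 234, 239, 235, 233, 235, 236, 236, 236, 236, 236, 236, 234, 232, 235, 234, 236, 236, 236, 234, 234, 235, 236, 235, 234, 234, 237, 234, 237, 237, 234, 237, 238, 238, 235, 236, 216, 161, 178, 217, 227, 228, 227, 230, 230, 234, 237, 235, 237, 238, 238, 240, 240, 239, 237, 237, 236, 235, 233, 230, 228, 226, 223, 221, 221, 225, 229, 227, 228, 225, 226, 224, 225, 224, 233, 236, 241, 245, 248, 249, 251, 255, 257, 255, 256, 255, 253, 251, 249, 249, 246, 245, 246, 245, 244, 245, 246, 247, 246, 247, 248, 245, 245, 250, 247, 248, 248, 246, 247, 247, 249, 374, 439, 439, 438, 435, 438, 438, 440, 438, 442, 439, 439, 438, 439, 440, 439, 439, 440, 440, 438, 438, 439, 327, 250, 220, 190, 190, 190, 190, 187, 193, 191, 191, 189, 196, 397, 425, 424, 423, 425, 426, 428, 432, 434, 439, 441, 442, 440, 439, 441, 437, 432, 432, 428, 424, 420, 413]
```

```bash
python3 - <<'E'
from kin import *
np.set_printoptions(precision=4,suppress=True)
s,im,S=pickle.load(open('w10.pkl','rb'))
print(px2w('wrist',[(298,150),(349,150),(460,150),(447,150)],[.046,.046,.046,.032],s))
for r in (125,135,165,172): print(r,(im[r,290:480].astype(int).sum(1)).tolist())
E
```

```text
[[ 0.4711 -0.1177  0.046 ]
 [ 0.4959 -0.1183  0.046 ]
 [ 0.5498 -0.1196  0.046 ]
 [ 0.5485 -0.125   0.032 ]]
125 [245, 240, 236, 236, 234, 228, 191, 173, 207, 231, 230, 229, 230, 232, 231, 230, 231, 233, 233, 230, 231, 231, 231, 232, 229, 229, 230, 230, 230, 232, 232, 234, 230, 231, 230, 233, 229, 232, 234, 235, 234, 233, 232, 233, 233, 234, 233, 233, 234, 236, 235, 235, 236, 235, 236, 233, 236, 235, 238, 214, 159, 171, 205, 229, 230, 228, 229, 232, 233, 234, 233, 239, 237, 237, 240, 239, 240, 239, 240, 238, 236, 234, 232, 229, 230, 227, 224, 222, 220, 225, 226, 225, 224, 228, 225, 227, 323, 407, 415, 424, 435, 444, 451, 453, 459, 463, 467, 469, 467, 464, 462, 461, 458, 454, 450, 448, 444, 393, 292, 248, 249, 248, 252, 247, 250, 251, 250, 249, 248, 251, 250, 251, 251, 250, 250, 249, 394, 444, 443, 443, 444, 444, 445, 444, 444, 444, 443, 444, 445, 443, 444, 445, 445, 445, 445, 445, 445, 444, 444, 442, 296, 253, 211, 189, 189, 186, 188, 187, 191, 189, 186, 190, 194, 295, 426, 427, 427, 427, 425, 430, 430, 436, 436, 440, 441, 441, 441, 443, 442, 440]
135 [241, 242, 241, 239, 234, 235, 2
[... 2128 characters left out ...]
 234, 233, 233, 234, 236, 308, 425, 399, 289, 178, 218, 233, 232, 236, 237, 233, 236, 238, 243, 323, 441, 442, 441, 441, 439, 437, 413, 330, 237, 234, 234, 230, 231, 226, 226, 228, 230, 229, 233, 232, 229, 229, 228, 231, 235, 240, 245, 247, 252, 254, 257, 259, 258, 259, 257, 255, 255, 255, 249, 251, 248, 319, 408, 420, 421, 421, 421, 421, 423, 422, 423, 420, 420, 424, 426, 427, 426, 427, 425, 426, 425, 428, 428, 428, 429, 429, 429, 432, 429, 428, 430, 429, 430, 429, 430, 428, 430, 430, 430, 430, 433, 431, 433, 431, 428, 381, 262, 196, 194, 195, 191, 192, 206, 380, 425, 426, 425, 426, 426, 427, 432, 435, 440, 441, 439, 441, 441, 440, 435, 433, 429, 425, 420, 415, 412, 404, 401, 402, 402, 403]
```

>>> {"op": "apply_moves", "data": {
  "plan": [
    {"hand": -1,"travel": [3.5,-1,-15],"rot": [-0.011,0,0.009]},
    {"hand": -1,"travel": [3.5,-1,-35],"rot": [-0.011,0,0.009]},
    {"hand": -1,"travel": [3.5,-1,-52],"rot": [-0.011,0,0.009]},
    {"hand": -1,"travel": [3.5,-1,-60],"rot": [-0.011,0,0.009]},
    {"hand": -1,"travel": [3.5,-1,-60],"rot": [-0.011,0,0.009]},
    {"hand": -1,"travel": [3.5,-1,-60],"rot": [-0.011,0,0.009]}
  ]
}}

```text
clock: 22.5
position: [0.4857, -0.1682, 0.0458]
orientation: [[0.018, 1.0, -0.004], [0.937, -0.018, -0.348], [-0.348, 0.003, -0.937]]
wrist_force: [-0.0, 0.1, -1.0]
grip_width: 0.0208
gripper_force: 78.7
```

```bash
python3 - <<'E'
from kin import *
s=arm.sense();R=s['orientation'];print(s['position']-.0187*R[:,2],R.round(3).tolist(),s['wrist_force'])
E
```

```text
[ 0.48572206 -0.16172191  0.06328294] [[0.018, 1.0, -0.004], [0.937, -0.018, -0.348], [-0.348, 0.003, -0.937]] [-0.01808312  0.1067219  -1.01542579]
```

>>> {"op": "apply_moves", "data": {
  "plan": [
    {"hand": -1,"travel": [-2.2,0.5,0],"rot": [0,0,0]},
    {"hand": -1,"travel": [-2.2,0.5,0],"rot": [0,0,0]},
    {"hand": -1,"travel": [-2.2,0.5,-4],"rot": [0,0,0]},
    {"hand": -1,"travel": [-2.2,0.5,-8],"rot": [0,0,0]},
    {"hand": -1,"travel": [-2.2,0.5,-12],"rot": [0,0,0]},
    {"hand": -1,"travel": [-2.2,0.5,-16],"rot": [0,0,0]},
    {"hand": -1,"travel": [-2.2,0.5,-16],"rot": [0,0,0]}
  ]
}}

```text
clock: 23.2
position: [0.4827, -0.1672, 0.0281]
orientation: [[0.017, 1.0, -0.006], [0.938, -0.018, -0.347], [-0.347, 0.0, -0.938]]
wrist_force: [0.6, 0.2, -1.6]
grip_width: 0.0207
gripper_force: 78.7
```

```bash
python3 - <<'E'
from kin import *
s=arm.sense();R=s['orientation'];print(s['position']-.0187*R[:,2],R.round(3).tolist(),s['wrist_force'],s['torque'])
E
```

```text
[ 0.48282949 -0.16074515  0.0456267 ] [[0.017, 1.0, -0.006], [0.938, -0.018, -0.347], [-0.347, 0.0, -0.938]] [ 0.58465342  0.21952905 -1.55835543] [ 0.25488238  0.05208953 -0.02808009]
```

>>> {"op": "apply_moves", "data": {
  "plan": [
    {"hand": -1,"travel": [0,0,-3],"rot": [0,0,0]},
    {"hand": -1,"travel": [0,0,-5.5],"rot": [0,0,0]},
    {"hand": -1,"travel": [0,0,-7],"rot": [0,0,0]},
    {"hand": -1,"travel": [0,0,-7],"rot": [0,0,0]}
  ]
}}

```text
clock: 23.6
position: [0.4831, -0.1674, 0.0229]
orientation: [[0.017, 1.0, -0.004], [0.937, -0.018, -0.349], [-0.349, 0.002, -0.937]]
wrist_force: [-4.2, 2.6, 12.2]
grip_width: 0.0209
gripper_force: 80.6
```

>>> {"op": "apply_moves", "data": {
  "plan": [
    {"hand": -1,"travel": [0,0,2],"rot": [0,0,0]},
    {"hand": -0.1,"travel": [0,0,2],"rot": [0,0,0]},
    {"hand": -0.1,"travel": [0,0,2],"rot": [0,0,0]},
    {"hand": -0.1,"travel": [0,0,2],"rot": [0,0,0]},
    {"hand": -0.1,"travel": [0,12,34],"rot": [0,0,0]},
    {"hand": -0.1,"travel": [0,24,66],"rot": [0,0,0]},
    {"hand": -0.1,"travel": [0,36,100],"rot": [0,0,0]},
    {"hand": -0.1,"travel": [0,60,150],"rot": [0,0,0]}
  ]
}}

```text
clock: 24.4
position: [0.4823, -0.1095, 0.1672]
orientation: [[0.017, 1.0, -0.007], [0.938, -0.019, -0.347], [-0.347, -0.001, -0.938]]
wrist_force: [0.7, -0.1, 0.4]
grip_width: 0.0384
gripper_force: 0.0
```

```bash
python3 - <<'E'
from kin import *
np.set_printoptions(precision=4,suppress=True)
s=arm.sense();print(s['position'],s['wrist_force'],s['q'])
im=capture('wrist');pickle.dump((s,im),open('w12.pkl','wb'));S=capture('top');pickle.dump(S,open('t12.pkl','wb'))
# bright grey-white bar pixels (low saturation) near bay0 in wrist picture, and in top picture in box and tray
for n,I,z,lo,hi in (('wrist',im,.046,(.43,-.26),(.64,-.09)),('top',S,.046,(.43,-.26),(.64,-.09)),('top tray',S,.046,(.38,.2),(.63,.38))):
    nm=n.split()[0];v,u=np.mgrid[0:480,0:640];P=px2w(nm,np.c_[u.ravel(),v.ravel()],z,s)
    h=cv2.cvtColor(I,cv2.COLOR_RGB2HSV);m=(h[...,1]<40)&(h[...,2]>150);m=m.ravel()&(P[:,0]>lo[0])&(P[:,0]<hi[0])&(P[:,1]>lo[1])&(P[:,1]<hi[1])
    k,lab,st,ce=cv2.connectedComponentsWithStats(m.reshape(480,640).astype(np.uint8))
    for i in range(1,k):
        if st[i,4]>60:
            c=P.reshape(480,640,3)[lab==i][:,:2].astype(np.float32);r=cv2.minAreaRect(c*1000);print(n,st[i,4],r)
E
```

```text
[ 0.4823 -0.1095  0.1672] [ 0.7195 -0.0679  0.3655] [-16.4243  19.9233  91.9633 -21.8091  64.2771  -6.4622]
wrist 728 ((627.1292114257812, -175.3490753173828), (154.7041473388672, 4.477156639099121), 89.05119323730469)
wrist 599 ((438.3825378417969, -155.11111450195312), (112.91692352294922, 3.9592480659484863), 89.14420318603516)
wrist 816 ((443.53570556640625, -174.91146850585938), (153.80589294433594, 4.491373062133789), 89.1419677734375)
wrist 763 ((637.081298828125, -181.2908935546875), (157.33274841308594, 4.261734485626221), 89.28536224365234)
wrist 3571 ((483.19696044921875, -169.2274169921875), (128.88607788085938, 22.023681640625), 89.07096862792969)
wrist 156 ((480.7212829589844, -258.1289978027344), (2.8506109714508057, 79.5736083984375), 88.97284698486328)
top 156 ((628.961181640625, -180.03399658203125), (157.19454956054688, 8.583961486816406), 88.9320297241211)
top 277 ((531.550537109375, -216.0852813720703), (88.43140411376953, 186.21421813964844), 89.66901397705078)
top 185 ((483.9887390136719, -211.01913452148438), (49.16594696044922, 19.213163375854492), 89.7970962524414)
top tray 489 ((572.8504028320312, 281.5728759765625), (129.40927124023438, 22.425371170043945), 84.45903015136719)
top tray 68 ((527.3633422851562, 233.07498168945312), (26.289552688598633, 14.31360149383545), 89.98157501220703)
top tray 65 ((463.1400146484375, 239.90542602539062), (14.230578422546387, 26.1997127532959), 0.049971941858530045)
```

```bash
cat > blob.py <<'E'
from kin import *
def blob(nm,I,s,lo,hi,z=.046,mn=300):
    v,u=np.mgrid[0:480,0:640];P=px2w(nm,np.c_[u.ravel(),v.ravel()],z,s);h=cv2.cvtColor(I,cv2.COLOR_RGB2HSV)
    m=(h[...,1]<45)&(h[...,2]>150);m=m.ravel()&(P[:,0]>lo[0])&(P[:,0]<hi[0])&(P[:,1]>lo[1])&(P[:,1]<hi[1])
    k,lab,st,ce=cv2.connectedComponentsWithStats(m.reshape(480,640).astype(np.uint8))
    for i in range(1,k):
        if st[i,4]>mn:
            print(nm,st[i,4],cv2.minAreaRect((P.reshape(480,640,3)[lab==i][:,:2]*1000).astype(np.float32)))
E
python3 - <<'E'
from kin import *
s=arm.sense();q0=s['q'];p,R=s['position'],s['orientation']
R2=Rt(-6.5,-1,5);g=np.array([.571,.268,.039])
qb,e=best(pose(g+[0,0,.12],R2)[0],R2,[[13,34,72,5,72,-161]]);print(qb.round(0),e)
qm=(q0+qb)/2;qm[1]-=12
p,R=jp(q0,qm,2,p,R);p,R=jp(qm,qb,2,p,R)
E
```

```text
[  13.   33.   71.    5.   75. -162.] 4.018909196472951e-09
jp 1 travel [37. 82. 45.] rot [0.032 0.1   0.72 ] deg 42 tcp [ 0.522 -0.027  0.217] z [ 0.14 -0.27 -0.95] dq 39
jp 2 travel [19. 91. 51.] rot [-0.035  0.042  0.747] deg 43 tcp [0.541 0.065 0.268] z [ 0.26 -0.15 -0.96] dq 39
jp 1 travel [ 27.  99. -61.] rot [-0.033  0.171  0.769] deg 45 tcp [0.569 0.164 0.207] z [ 0.15 -0.02 -0.99] dq 39
jp 2 travel [  3. 106. -67.] rot [0.036 0.103 0.78 ] deg 45 tcp [0.571 0.27  0.14 ] z [ 0.01  0.09 -1.  ] dq 39
```

>>> {"op": "apply_moves", "data": {
  "plan": [
    {"hand": 0,"travel": [37,82,60],"rot": [0.032,0.1,0.72]},
    {"hand": 0,"travel": [37,82,60],"rot": [0.032,0.1,0.72]},
    {"hand": 0,"travel": [37,82,60],"rot": [0.032,0.1,0.72]},
    {"hand": 0,"travel": [37,82,60],"rot": [0.032,0.1,0.72]},
    {"hand": 0,"travel": [37,82,60],"rot": [0.032,0.1,0.72]},
    {"hand": 0,"travel": [37,82,60],"rot": [0.032,0.1,0.72]}
  ]
}}

```text
clock: 25.1
position: [0.5197, -0.0281, 0.2264]
orientation: [[-0.639, 0.759, 0.128], [0.714, 0.647, -0.269], [-0.287, -0.08, -0.955]]
wrist_force: [0.1, -0.5, -0.6]
grip_width: 0.0425
gripper_force: 0.0
```

>>> {"op": "apply_moves", "data": {
  "plan": [
    {"hand": 0,"travel": [19,91,40],"rot": [-0.035,0.042,0.747]},
    {"hand": 0,"travel": [19,91,40],"rot": [-0.035,0.042,0.747]},
    {"hand": 0,"travel": [19,91,40],"rot": [-0.035,0.042,0.747]},
    {"hand": 0,"travel": [19,91,40],"rot": [-0.035,0.042,0.747]},
    {"hand": 0,"travel": [19,91,40],"rot": [-0.035,0.042,0.747]},
    {"hand": 0,"travel": [19,91,40],"rot": [-0.035,0.042,0.747]}
  ]
}}

```text
clock: 25.7
position: [0.5388, 0.0628, 0.2664]
orientation: [[-0.961, 0.117, 0.252], [0.08, 0.985, -0.155], [-0.266, -0.129, -0.955]]
wrist_force: [0.1, 0.6, 0.3]
grip_width: 0.043
gripper_force: 0.0
```

>>> {"op": "apply_moves", "data": {
  "plan": [
    {"hand": 0,"travel": [27,99,-20],"rot": [-0.033,0.171,0.769]},
    {"hand": 0,"travel": [27,99,-20],"rot": [-0.033,0.171,0.769]},
    {"hand": 0,"travel": [27,99,-20],"rot": [-0.033,0.171,0.769]},
    {"hand": 0,"travel": [27,99,-20],"rot": [-0.033,0.171,0.769]},
    {"hand": 0,"travel": [27,99,-20],"rot": [-0.033,0.171,0.769]},
    {"hand": 0,"travel": [27,99,-20],"rot": [-0.033,0.171,0.769]}
  ]
}}

```text
clock: 26.3
position: [0.5664, 0.162, 0.2462]
orientation: [[-0.772, -0.619, 0.148], [-0.628, 0.777, -0.026], [-0.099, -0.113, -0.989]]
wrist_force: [-0.3, 0.8, -0.1]
grip_width: 0.0427
gripper_force: 0.0
```

>>> {"op": "apply_moves", "data": {
  "plan": [
    {"hand": 0,"travel": [3,80,-40],"rot": [0.036,0.103,0.78]},
    {"hand": 0,"travel": [3,80,-40],"rot": [0.036,0.103,0.78]},
    {"hand": 0,"travel": [3,80,-40],"rot": [0.036,0.103,0.78]},
    {"hand": 0,"travel": [3,80,-40],"rot": [0.036,0.103,0.78]},
    {"hand": 0,"travel": [3,80,-40],"rot": [0.036,0.103,0.78]},
    {"hand": 0,"travel": [3,80,-40],"rot": [0.036,0.103,0.78]},
    {"hand": 0,"travel": [3,80,-40],"rot": [0.036,0.103,0.78]}
  ]
}}

```text
clock: 27.0
position: [0.5693, 0.242, 0.206]
orientation: [[-0.118, -0.993, 0.017], [-0.99, 0.119, 0.081], [-0.082, -0.008, -0.997]]
wrist_force: [-0.1, 0.4, 0.5]
grip_width: 0.0428
gripper_force: 0.0
```

```bash
python3 - <<'E'
from blob import *
s=arm.sense();print(s['clock'],s['q'].round(1),s['position'],s['orientation'].round(3))
im=capture('wrist');pickle.dump((s,im),open('w13.pkl','wb'));cv2.imwrite('pics/w13.png',im[:,:,::-1])
blob('wrist',im,s,(.35,.18),(.66,.4));blob('top',capture('top'),s,(.43,-.24),(.63,-.09),mn=100)
E
```

```text
27.0 [  10.2   28.6   67.4    4.4   82.2 -163.5] [0.56928481 0.24200796 0.20604517] [[-0.118 -0.993  0.017]
 [-0.99   0.119  0.081]
 [-0.082 -0.008 -0.997]]
wrist 759 ((464.884765625, 241.67138671875), (31.674388885498047, 18.31184196472168), 83.41372680664062)
wrist 3703 ((563.316162109375, 287.9564514160156), (134.8594970703125, 66.48206329345703), 83.49507904052734)
wrist 581 ((477.5978698730469, 343.79901123046875), (32.30286407470703, 17.86739730834961), 82.84928131103516)
wrist 497 ((453.6257629394531, 350.0120544433594), (38.97075271606445, 71.59163665771484), 83.31439971923828)
top 483 ((484.1067810058594, -171.08148193359375), (129.0469970703125, 19.213943481445312), 89.81835174560547)
top 191 ((442.3162841796875, -168.1565704345703), (143.16708374023438, 7.181548595428467), 89.67262268066406)
```

```bash
sed -i 's/>150/>V/; s/mn=300)/mn=300,V=150)/' blob.py; python3 - <<'E'
from blob import *
s,im=pickle.load(open('w13.pkl','rb'))
for V in(175,195,210): blob('wrist',im,s,(.52,.18),(.66,.4),V=V)
E
```

```text
wrist 1854 ((573.0645751953125, 287.10650634765625), (121.4759292602539, 21.26925277709961), 85.08699798583984)
wrist 793 ((575.3014526367188, 315.20263671875), (64.38504791259766, 21.174524307250977), 84.67054748535156)
wrist 762 ((575.1521606445312, 314.8251647949219), (63.50596237182617, 21.07757568359375), 84.49136352539062)
```

```bash
python3 - <<'E'
from kin import *
for t in (3,5):
    R=Rt(-5.5,-1,t);g=np.array([.5725,.2822,.039])+.013*np.array([-.093,-.996,0]);print(t)
    plan([('above',g+[0,0,.08],R),('pick',g,R),('lift',g+[0,0,.16],R)])
E
```

```text
3
above travel [   2.4   28.  -106.1] rot [-0.03   0.012  0.022] deg 2 err 0.000 q [  13.   36.   73.    3.   71. -162.]
pick travel [  0.   0. -80.] rot [0. 0. 0.] deg 0 err 0.000 q [  13.   41.   77.    3.   61. -163.]
lift travel [  0.   0. 160.] rot [0. 0. 0.] deg 0 err 0.000 q [  13.   32.   66.    3.   81. -162.]
5
above travel [   2.4   28.6 -106. ] rot [0.005 0.008 0.023] deg 1 err 0.000 q [  13.   35.   73.    5.   70. -164.]
pick travel [  0.   0. -80.] rot [0. 0. 0.] deg 0 err 0.002 q [  13.   41.   78.    5.   60. -164.]
lift travel [  0.   0. 160.] rot [0. 0. 0.] deg 0 err 0.000 q [  13.   31.   67.    5.   80. -163.]
```

>>> {"op": "apply_moves", "data": {
  "plan": [
    {"hand": 0,"travel": [2,15,-40],"rot": [-0.013,0.01,0.022]},
    {"hand": 0,"travel": [2,28,-80],"rot": [-0.013,0.01,0.022]},
    {"hand": 0,"travel": [2,28,-106],"rot": [-0.013,0.01,0.022]},
    {"hand": 0,"travel": [2,28,-106],"rot": [-0.013,0.01,0.022]},
    {"hand": 0,"travel": [2,28,-106],"rot": [-0.013,0.01,0.022]}
  ]
}}

```text
clock: 27.6
position: [0.5714, 0.2703, 0.1017]
orientation: [[-0.093, -0.996, 0.008], [-0.993, 0.093, 0.07], [-0.07, -0.001, -0.998]]
wrist_force: [-0.6, -0.1, 0.6]
grip_width: 0.0424
gripper_force: 0.0
```

```bash
python3 - <<'E'
from blob import *
R=Rt(-5.5,-1,4);g=np.array([.5725,.2822,.039])+.013*np.array([-.093,-.996,0])
s=arm.sense();im=capture('wrist');pickle.dump((s,im),open('w14.pkl','wb'))
plan([('pick',g,R)])
for V in(160,190): blob('wrist',im,s,(.52,.18),(.66,.4),V=V)
h=cv2.cvtColor(im,cv2.COLOR_RGB2HSV);v,u=np.mgrid[0:480,0:640];P=px2w('wrist',np.c_[u.ravel(),v.ravel()],.058,s).reshape(480,640,3)
m=(h[...,1]>110)&(h[...,0]>12)&(h[...,0]<32)&(abs(P[...,0]-.572)<.02)&(abs(P[...,1]-.282)<.03);print('stud',m.sum(),P[m].mean(0))
E
```

```text
pick travel [ -0.4   0.2 -82.3] rot [-0.001  0.003 -0.003] deg 0 err 0.000 q [  13.   41.   77.    4.   60. -164.]
wrist 1403 ((552.9453125, 210.46817016601562), (5.723581314086914, 66.46662139892578), 83.02184295654297)
wrist 308 ((585.16455078125, 219.54815673828125), (18.646541595458984, 4.861989498138428), 82.62344360351562)
wrist 5608 ((579.6746826171875, 285.2774658203125), (134.1405792236328, 35.194618225097656), 84.49589538574219)
wrist 384 ((566.1564331054688, 208.29913330078125), (4.070801258087158, 38.76041030883789), 84.6824951171875)
stud 323 [0.58037789 0.27402658 0.058     ]
```

```bash
python3 - <<'E'
from blob import *
s,im=pickle.load(open('w14.pkl','rb'))
h=cv2.cvtColor(im,cv2.COLOR_RGB2HSV)
# rectified patch on z=.046 in world mm: x .54-.61, y .21-.36
xs=np.arange(.535,.615,.001);ys=np.arange(.22,.36,.004)
X,Y=np.meshgrid(xs,ys);uv=w2px('wrist',np.c_[X.ravel(),Y.ravel(),np.full(X.size,.046)],s).astype(np.float32).reshape(*X.shape,2)
g=cv2.remap(im,uv[...,0],uv[...,1],cv2.INTER_LINEAR)
v=g.max(2);sat=cv2.cvtColor(g,cv2.COLOR_RGB2HSV)[...,1]
for i in range(len(ys)): print('%.3f'%ys[i],''.join('Y' if sat[i,j]>90 and v[i,j]>90 else '#' if v[i,j]>190 else '+' if v[i,j]>130 else '-' if v[i,j]>80 else '.' for j in range(len(xs))))
E
```

```text
0.220 ----..............------+++++++++++++#####+-----+#####YYYYYYYYYYYYYYYYYYYYYYYYYY
0.224 ----.................++++++++++++++++++++++-----+#####YYYYYYYYYYYYYYYYYYYYYYYYYY
0.228 ----.................-+++++++++++++++++++++----------+#YYYYYYYYYYYYYYYYYYYYYYYYY
0.232 ----.................-+++++++++++++++++++++------------YYYYYYYYYYYYYYYYYYYYYYYYY
0.236 -----.................-+++++++++++++++++++++-----------+YYYYYYYYYYYYYYYYYYYYYYYY
0.240 -----.................-+++++++++++++++++++++------------YYYYYYYYYYYYYYYYYYYYYYYY
0.244 ------.................++++++++++++++++++++++---------YYYYYYYYYYYYYYYYYYYYYYYYYY
0.248 ------.................-+++++++++++++++++++++--------YYYYYYYYYYYYYYYYYYYYYYYYYYY
0.252 .......................-+++++++++++++++++++++---------YYYYYYYYYYYYYYYYYYYYYYYYYY
0.256 ........................-+++++++++++++++++++++--------YYY#YYYYYYYYYYYYYYYYYYYYYY
0.260 ........................-+++++++++++++++++++++---------YYYYYYYYYYYYYYYYYYYYYYYYY
0.264 .........................+++++++++++++++++++++----------YYYYYYYYYYYYYYYYYYYYYYYY
0.268 .........................-+++++++++++++++++++++---
[... 1244 characters left out ...]
....
0.328 ..........-------..............++++++++++++++++++####--------++++++YYYYYYYYY....
0.332 ..........-------..............++++++++++++++++++####+--------+++++#YYYYYYYYYY..
0.336 .........---------.............-+++++++++++++++######+--------++++++YYYYYYYYYYY.
0.340 ........----------..............+++++++++++++++++++###---------+++++#YYYYYYYYYYY
0.344 .......------------.....---------++++++++++++++++#####+--------+++++#YYYYYYYYYYY
0.348 .......--------------------------++++++++-------+++++++++++++++++++++#YYYYYYYYYY
0.352 ......------------------------------+++------++++++++++#####YY#YYYYYYYYYYYYYYYYY
0.356 .....++++++++++----+++++#YYYYYYYYYYYYYYYYYYY###YYYY###YYYYYYYYYYYYYYYYYYYYYYYYYY
```

>>> {"op": "apply_moves", "data": {
  "plan": [
    {"hand": 0,"travel": [0,0,-25],"rot": [0,0,0]},
    {"hand": 0,"travel": [0,0,-50],"rot": [0,0,0]},
    {"hand": 0,"travel": [0,0,-75],"rot": [0,0,0]},
    {"hand": 0,"travel": [0,0,-82],"rot": [0,0,0]},
    {"hand": 0,"travel": [0,0,-82],"rot": [0,0,0]},
    {"hand": -1,"travel": [0,0,-82],"rot": [0,0,0]},
    {"hand": -1,"travel": [0,0,-82],"rot": [0,0,0]},
    {"hand": -1,"travel": [0,0,-82],"rot": [0,0,0]}
  ],
  "force": 80
}}

```text
clock: 28.45
position: [0.5721, 0.2705, 0.021]
orientation: [[-0.091, -0.996, 0.011], [-0.993, 0.091, 0.071], [-0.071, -0.004, -0.997]]
wrist_force: [-0.2, -0.8, 6.5]
grip_width: 0.0207
gripper_force: 79.0
```

>>> {"op": "apply_moves", "data": {
  "plan": [
    {"hand": -1,"travel": [0,0,0],"rot": [0,0,0]},
    {"hand": -1,"travel": [0,0,0],"rot": [0,0,0]}
  ]
}}

```text
clock: 28.65
position: [0.5721, 0.2705, 0.021]
orientation: [[-0.091, -0.996, 0.011], [-0.993, 0.091, 0.071], [-0.071, -0.004, -0.997]]
wrist_force: [-1.1, -1.4, 7.0]
grip_width: 0.0205
gripper_force: 79.0
```

>>> {"op": "apply_moves", "data": {
  "plan": [
    {"hand": -1,"travel": [0,0,20],"rot": [0,0,0]},
    {"hand": -1,"travel": [0,0,50],"rot": [0,0,0]},
    {"hand": -1,"travel": [0,0,90],"rot": [0,0,0]},
    {"hand": -1,"travel": [0,0,130],"rot": [0,0,0]},
    {"hand": -1,"travel": [0,0,165],"rot": [0,0,0]},
    {"hand": -1,"travel": [0,0,165],"rot": [0,0,0]}
  ]
}}

```text
clock: 29.25
position: [0.5728, 0.2708, 0.1903]
orientation: [[-0.09, -0.996, 0.018], [-0.993, 0.091, 0.072], [-0.074, -0.011, -0.997]]
wrist_force: [1.0, -1.0, -0.8]
grip_width: 0.021
gripper_force: 78.6
```

```bash
python3 - <<'E'
from kin import *
s=arm.sense();print(s['position'],s['orientation'],s['wrist_force'],s['q'].round(0))
C=np.array([.5395,.0325,0]);Ri=Rt(7.5,-1,-85)
plan([('half',[.53,.18,.25],Rt(1,-1,-40)),('rot',[.52,.13,.24],Ri),('aboveclip',C+[0,0,.168],Ri),('in',C+[0,0,.090],Ri)])
E
```

```text
[0.57275575 0.27084477 0.1902523 ] [[-0.09003401 -0.99577691  0.01795079]
 [-0.99321373  0.09110548  0.07229298]
 [-0.07362309 -0.01132015 -0.99722189]] [ 0.96609967 -0.98947819 -0.76064382] [  13.   31.   66.    4.   81. -162.]
half travel [ -42.5 -102.9   45.4] rot [-0.771  0.039  0.099] deg 45 err 0.000 q [  21.   32.   67.  -37.   96. -159.]
rot travel [ -7.8 -56.5   2.7] rot [-0.784 -0.058  0.108] deg 45 err 0.000 q [  26.   41.   80.  -76.  103. -146.]
aboveclip travel [ 19.5 -97.5 -72. ] rot [0. 0. 0.] deg 0 err 0.000 q [  16.   45.   89.  -80.   93. -135.]
in travel [  0.   0. -78.] rot [0. 0. 0.] deg 0 err 0.000 q [  16.   53.   89.  -80.   91. -127.]
```

>>> {"op": "apply_moves", "data": {
  "plan": [
    {"hand": -1,"travel": [-42,-103,45],"rot": [-0.771,0.039,0.099]},
    {"hand": -1,"travel": [-42,-103,45],"rot": [-0.771,0.039,0.099]},
    {"hand": -1,"travel": [-42,-103,45],"rot": [-0.771,0.039,0.099]},
    {"hand": -1,"travel": [-42,-103,45],"rot": [-0.771,0.039,0.099]},
    {"hand": -1,"travel": [-42,-103,45],"rot": [-0.771,0.039,0.099]},
    {"hand": -1,"travel": [-42,-103,45],"rot": [-0.771,0.039,0.099]}
  ]
}}

```text
clock: 29.85
position: [0.5282, 0.1687, 0.2268]
orientation: [[0.018, -1.0, 0.0], [-0.762, -0.013, -0.648], [0.648, 0.011, -0.762]]
wrist_force: [-0.4, 0.0, -1.7]
grip_width: 0.0204
gripper_force: 78.6
```

>>> {"op": "apply_moves", "data": {
  "plan": [
    {"hand": -1,"travel": [-8,-56,3],"rot": [-0.784,-0.058,0.108]},
    {"hand": -1,"travel": [-8,-56,3],"rot": [-0.784,-0.058,0.108]},
    {"hand": -1,"travel": [-8,-56,3],"rot": [-0.784,-0.058,0.108]},
    {"hand": -1,"travel": [-8,-56,3],"rot": [-0.784,-0.058,0.108]},
    {"hand": -1,"travel": [-8,-56,3],"rot": [-0.784,-0.058,0.108]},
    {"hand": -1,"travel": [-8,-56,3],"rot": [-0.784,-0.058,0.108]},
    {"hand": -1,"travel": [-8,-56,3],"rot": [-0.784,-0.058,0.108]}
  ]
}}

```text
clock: 30.55
position: [0.5207, 0.1107, 0.2302]
orientation: [[0.015, -0.993, 0.119], [-0.084, -0.12, -0.989], [0.996, 0.004, -0.085]]
wrist_force: [0.2, 0.8, -1.3]
grip_width: 0.0202
gripper_force: 78.9
```

>>> {"op": "apply_moves", "data": {
  "plan": [
    {"hand": -1,"travel": [19,-97,0],"rot": [0,0,0]},
    {"hand": -1,"travel": [19,-97,0],"rot": [0,0,0]},
    {"hand": -1,"travel": [19,-97,-25],"rot": [0,0,0]},
    {"hand": -1,"travel": [19,-97,-50],"rot": [0,0,0]},
    {"hand": -1,"travel": [19,-97,-65],"rot": [0,0,0]},
    {"hand": -1,"travel": [19,-97,-65],"rot": [0,0,0]},
    {"hand": -1,"travel": [19,-97,-65],"rot": [0,0,0]}
  ]
}}

```text
clock: 31.25
position: [0.5403, 0.0144, 0.1676]
orientation: [[0.009, -0.993, 0.12], [-0.084, -0.12, -0.989], [0.996, -0.001, -0.084]]
wrist_force: [-0.1, -0.2, -1.0]
grip_width: 0.0205
gripper_force: 78.9
```

```bash
python3 - <<'E'
from kin import *
s=arm.sense();R=s['orientation'];print(s['position'],R.round(3).tolist(),s['wrist_force'],s['q'].round(1))
C=np.array([.5393,.0337,0]);Ri=Rt(7.5,-1,-85)
plan([('aboveclip',C+[0,0,.168],Ri),('in',C+[0,0,.090],Ri)])
im=capture('top')
# bar top face at z~.232: rectified print
z=s['position'][2]-.0187*R[2,2]+.052;print('ztop',z)
xs=np.arange(.515,.565,.001);ys=np.arange(.005,.055,.002);X,Y=np.meshgrid(xs,ys)
uv=w2px('top',np.c_[X.ravel(),Y.ravel(),np.full(X.size,z)],s).astype(np.float32).reshape(*X.shape,2)
g=cv2.remap(im,uv[...,0],uv[...,1],cv2.INTER_LINEAR)
v=g.max(2)
for i in range(len(ys)): print('%.3f'%ys[i],''.join('#' if a>170 else '+' if a>120 else '.' for a in v[i]))
E
```

```text
[0.54025969 0.01439738 0.16764704] [[0.009, -0.993, 0.12], [-0.084, -0.12, -0.989], [0.996, -0.001, -0.084]] [-0.13514941 -0.24311994 -1.02237815] [  16.1   45.4   88.5  -80.2   93.2 -135.4]
aboveclip travel [ 1.5  0.8 -1.3] rot [0.003 0.001 0.01 ] deg 1 err 0.000 q [  16.   45.   89.  -80.   93. -135.]
in travel [  0.   0. -78.] rot [0. 0. 0.] deg 0 err 0.000 q [  16.   53.   89.  -80.   91. -127.]
ztop 0.22122338053276483
0.005 ##################################################
0.007 ##################################################
0.009 ##################################################
0.011 ##################################################
0.013 ++++++++++########################################
0.015 .......+++++++++++++++++##########################
0.017 ........................+++++++++++++#############
0.019 ......+++++.......................+++++++++#######
0.021 .....++##++.......................++++....++######
0.023 .....++##++...++++++++++.........++++++...++######
0.025 .....+###++.+++#########++++++++++###++..+++######
0.027 ....++###++.++#######################++...++######
0.029 ....++###++..+######################++.....+######
0.031 ....++###+...+#####################+++.....++#####
0.033 ....++##++...+#####################++......++#####
0.035 ....+++++....+++###################++......+######
0.037 ....++++........+++++++++++++++####++......+######
0.039 ...++#++.......................++##++.....++######
0.041 ...++#++.......................++##++.....++######
0.043 ...+###+.......................++##++.....++######
0.045 ..++###+.......................+###++....++#######
0.047 ..++###+.........+............++###++....++#######
0.049 ...++#++......++++++..........++##++.....++#######
0.051 .....+........++###++.........+###++.....++#######
0.053 ..............+++++++.........+++++......++#######
```

>>> {"op": "apply_moves", "data": {
  "plan": [
    {"hand": -1,"travel": [1.3,0.9,0],"rot": [0,0,0.009]},
    {"hand": -1,"travel": [1.3,0.9,-15],"rot": [0,0,0.009]},
    {"hand": -1,"travel": [1.3,0.9,-30],"rot": [0,0,0.009]},
    {"hand": -1,"travel": [1.3,0.9,-40],"rot": [0,0,0.009]},
    {"hand": -1,"travel": [1.3,0.9,-45],"rot": [0,0,0.009]},
    {"hand": -1,"travel": [1.3,0.9,-45],"rot": [0,0,0.009]}
  ],
  "force": 110
}}

```text
clock: 31.9
position: [0.5412, 0.0151, 0.1208]
orientation: [[0.013, -0.992, 0.129], [-0.083, -0.13, -0.988], [0.997, 0.002, -0.084]]
wrist_force: [0.1, -1.6, -1.5]
grip_width: 0.02
gripper_force: 109.4
```

>>> {"op": "apply_moves", "data": {
  "plan": [
    {"hand": -1,"travel": [0,0,-5],"rot": [0,0,0]},
    {"hand": -1,"travel": [0,0,-10],"rot": [0,0,0]},
    {"hand": -1,"travel": [0,0,-15],"rot": [0,0,0]},
    {"hand": -1,"travel": [0,0,-20],"rot": [0,0,0]},
    {"hand": -1,"travel": [0,0,-20],"rot": [0,0,0]}
  ]
}}

```text
clock: 32.4
position: [0.5413, 0.0152, 0.1009]
orientation: [[0.013, -0.992, 0.129], [-0.083, -0.13, -0.988], [0.996, 0.002, -0.084]]
wrist_force: [-0.2, -0.7, -4.3]
grip_width: 0.02
gripper_force: 109.5
```

>>> {"op": "apply_moves", "data": {
  "plan": [
    {"hand": -1,"travel": [0,0,-4],"rot": [0,0,0]},
    {"hand": -1,"travel": [0,0,-8],"rot": [0,0,0]},
    {"hand": -1,"travel": [0,0,-11],"rot": [0,0,0]},
    {"hand": -1,"travel": [0,0,-13],"rot": [0,0,0]},
    {"hand": -1,"travel": [0,0,-13],"rot": [0,0,0]}
  ]
}}

```text
clock: 32.9
position: [0.5413, 0.0152, 0.0895]
orientation: [[0.01, -0.992, 0.129], [-0.081, -0.129, -0.988], [0.997, -0.0, -0.082]]
wrist_force: [-1.3, -0.0, 4.5]
grip_width: 0.02
gripper_force: 109.7
```

>>> {"op": "apply_moves", "data": {
  "plan": [
    {"hand": -1,"travel": [0,0,-1.5],"rot": [0,0,0]},
    {"hand": -1,"travel": [0,0,-2.5],"rot": [0,0,0]},
    {"hand": -1,"travel": [0,0,-2.5],"rot": [0,0,0]}
  ]
}}

```text
clock: 33.2
position: [0.5413, 0.0153, 0.0895]
orientation: [[0.008, -0.992, 0.129], [-0.077, -0.129, -0.989], [0.997, -0.002, -0.077]]
wrist_force: [-2.6, 1.7, 17.7]
grip_width: 0.0203
gripper_force: 110.0
```

>>> {"op": "apply_moves", "data": {
  "plan": [
    {"hand": -1,"travel": [0,0,3],"rot": [0,0,0]},
    {"hand": 0.2,"travel": [0,0,3],"rot": [0,0,0]},
    {"hand": 0.2,"travel": [0,0,3],"rot": [0,0,0]},
    {"hand": 0.2,"travel": [0,0,3],"rot": [0,0,0]},
    {"hand": 0.2,"travel": [0,0,3],"rot": [0,0,0]},
    {"hand": 0.2,"travel": [-4,30,6],"rot": [0,0,0]},
    {"hand": 0.2,"travel": [-9,65,10],"rot": [0,0,0]},
    {"hand": 0.2,"travel": [-13,100,18],"rot": [0,0,0]}
  ]
}}

```text
clock: 34.0
position: [0.5278, 0.1161, 0.104]
orientation: [[0.013, -0.992, 0.128], [-0.083, -0.129, -0.988], [0.997, 0.002, -0.084]]
wrist_force: [-0.3, 1.4, 0.6]
grip_width: 0.0514
gripper_force: 0.0
```

>>> {"op": "apply_moves", "data": {
  "plan": [
    {"hand": 0.2,"travel": [-50,20,50],"rot": [0,0,0]},
    {"hand": 0.2,"travel": [-50,20,100],"rot": [0,0,0]},
    {"hand": 0.2,"travel": [-50,20,150],"rot": [0,0,0]},
    {"hand": 0.2,"travel": [-50,20,150],"rot": [0,0,0]}
  ]
}}

```text
clock: 34.4
position: [0.4779, 0.1358, 0.2585]
orientation: [[0.006, -0.991, 0.131], [-0.085, -0.131, -0.988], [0.996, -0.005, -0.085]]
wrist_force: [-0.1, 0.5, -0.7]
grip_width: 0.0516
gripper_force: 0.0
```

>>> {"op": "apply_moves", "data": {
  "plan": [
    {"hand": 0.2,"travel": [-66,-94,-30],"rot": [0.382,-0.382,-1.004]},
    {"hand": 0.2,"travel": [-66,-94,-30],"rot": [0.382,-0.382,-1.004]},
    {"hand": 0.2,"travel": [-66,-94,-30],"rot": [0.382,-0.382,-1.004]},
    {"hand": 0.2,"travel": [-66,-94,-30],"rot": [0.382,-0.382,-1.004]},
    {"hand": 0.2,"travel": [-66,-94,-30],"rot": [0.382,-0.382,-1.004]},
    {"hand": 0.2,"travel": [-66,-94,-30],"rot": [0.382,-0.382,-1.004]},
    {"hand": 0.2,"travel": [-66,-94,-30],"rot": [0.382,-0.382,-1.004]},
    {"hand": 0.2,"travel": [-66,-94,-30],"rot": [0.382,-0.382,-1.004]}
  ]
}}

```text
clock: 35.2
position: [0.4129, 0.0408, 0.2245]
orientation: [[-0.533, -0.569, -0.626], [-0.18, 0.799, -0.573], [0.826, -0.193, -0.529]]
wrist_force: [0.2, 0.8, -0.3]
grip_width: 0.0512
gripper_force: 0.0
```

>>> {"op": "apply_moves", "data": {
  "plan": [
    {"hand": 0.2,"travel": [17,0,-2],"rot": [0.162,-0.1,-1.107]},
    {"hand": 0.2,"travel": [17,0,-2],"rot": [0.162,-0.1,-1.107]},
    {"hand": 0.2,"travel": [17,0,-2],"rot": [0.162,-0.1,-1.107]},
    {"hand": 0.2,"travel": [17,0,-2],"rot": [0.162,-0.1,-1.107]},
    {"hand": 0.2,"travel": [17,0,-2],"rot": [0.162,-0.1,-1.107]},
    {"hand": 0.2,"travel": [17,0,-2],"rot": [0.162,-0.1,-1.107]},
    {"hand": 0.2,"travel": [17,0,-2],"rot": [0.162,-0.1,-1.107]},
    {"hand": 0.2,"travel": [17,0,-2],"rot": [0.162,-0.1,-1.107]}
  ]
}}

```text
clock: 36.0
position: [0.4294, 0.0403, 0.2223]
orientation: [[-0.527, 0.483, -0.699], [0.332, 0.874, 0.354], [0.783, -0.046, -0.621]]
wrist_force: [0.6, 0.7, 0.3]
grip_width: 0.0513
gripper_force: 0.0
```

```bash
python3 - <<'E'
from kin import *
C=np.array([.5393,.0325,0]);Rg=Rt(7.5,1,70);g=C+[0,0,.087];s=arm.sense();print(s['clock'],s['q'],s['position'])
plan([('v3',g-.09*Rg[:,2]+[-.03,0,.15],Rg),('pre',g-.09*Rg[:,2],Rg),('at',g,Rg)])
im=capture('top');cv2.imwrite('pics/t15.png',im[:,:,::-1])
def rect(z,xs,ys):
    X,Y=np.meshgrid(xs,ys);uv=w2px('top',np.c_[X.ravel(),Y.ravel(),np.full(X.size,z)]).astype(np.float32).reshape(*X.shape,2)
    v=cv2.remap(im,uv[...,0],uv[...,1],cv2.INTER_LINEAR).max(2)
    for i in range(len(ys)): print('%.3f'%ys[i],''.join('#' if a>170 else '+' if a>120 else '.' for a in v[i]))
rect(.142,np.arange(.515,.565,.001),np.arange(.015,.055,.002))
E
```

```text
36.0 [-15.84277065  33.04897129  73.39342736  10.41547665 124.21256093
 -73.86379157] [0.42938183 0.0403071  0.22233065]
v3 travel [ 88.7 -74.2  39.1] rot [ 0.302  0.149 -0.934] deg 57 err 0.000 q [-38.  35.  75.  50. 120. -40.]
pre travel [  30.    0. -150.] rot [0. 0. 0.] deg 0 err 0.000 q [-36.  49.  77.  46. 109. -51.]
at travel [-11.   83.8 -30.8] rot [0. 0. 0.] deg 0 err 0.000 q [-30.  49.  85.  49. 100. -54.]
0.015 ..................................................
0.017 ..................................................
0.019 ..................................................
0.021 ..................................................
0.023 ..................................................
0.025 ..................................................
0.027 ..................................................
0.029 ...............................+++................
0.031 ................................+.................
0.033 ................................+.................
0.035 ..................................................
0.037 ..................................................
0.039 ..................................................
0.041 ..................................................
0.043 ..................................................
0.045 ..................................................
0.047 ..................................................
0.049 ..................................................
0.051 ..................................................
0.053 ..................................................
```

>>> {"op": "apply_moves", "data": {
  "plan": [
    {"hand": 0.2,"travel": [89,-74,39],"rot": [0.302,0.149,-0.934]},
    {"hand": 0.2,"travel": [89,-74,39],"rot": [0.302,0.149,-0.934]},
    {"hand": 0.2,"travel": [89,-74,39],"rot": [0.302,0.149,-0.934]},
    {"hand": 0.2,"travel": [89,-74,39],"rot": [0.302,0.149,-0.934]},
    {"hand": 0.2,"travel": [89,-74,39],"rot": [0.302,0.149,-0.934]},
    {"hand": 0.2,"travel": [89,-74,39],"rot": [0.302,0.149,-0.934]},
    {"hand": 0.2,"travel": [89,-74,39],"rot": [0.302,0.149,-0.934]},
    {"hand": 0.2,"travel": [89,-74,39],"rot": [0.302,0.149,-0.934]}
  ]
}}

```text
clock: 36.85
position: [0.5174, -0.0331, 0.2609]
orientation: [[-0.046, 0.991, -0.128], [0.339, 0.136, 0.931], [0.94, -0.0, -0.342]]
wrist_force: [-0.6, -0.4, -0.3]
grip_width: 0.0512
gripper_force: 0.0
```

>>> {"op": "apply_moves", "data": {
  "plan": [
    {"hand": 0.2,"travel": [10,0,-40],"rot": [0,0,0]},
    {"hand": 0.2,"travel": [20,0,-80],"rot": [0,0,0]},
    {"hand": 0.2,"travel": [30,0,-115],"rot": [0,0,0]},
    {"hand": 0.2,"travel": [30,0,-145],"rot": [0,0,0]},
    {"hand": 0.2,"travel": [30,0,-150],"rot": [0,0,0]},
    {"hand": 0.2,"travel": [30,0,-150],"rot": [0,0,0]},
    {"hand": 0.2,"travel": [30,0,-150],"rot": [0,0,0]}
  ]
}}

```text
clock: 37.55
position: [0.5487, -0.0328, 0.1127]
orientation: [[-0.052, 0.99, -0.129], [0.341, 0.139, 0.93], [0.939, 0.004, -0.345]]
wrist_force: [0.4, -0.7, 0.1]
grip_width: 0.0516
gripper_force: 0.0
```

```bash
python3 - <<'E'
from kin import *
C=np.array([.5393,.0325,0]);Rg=Rt(7.5,1,70);g=C+[0,0,.087];s=arm.sense();print(s['clock'],s['position'],s['wrist_force'])
plan([('at',g,Rg)])
im=capture('wrist');cv2.imwrite('pics/w16.png',im[:,:,::-1]);o=cv2.imread('pics/w9.png')[:,:,::-1]
b=im[150:300,270:370].astype(int)-o[150:300,270:370].astype(int);print('difference from the same view of bar 1:',abs(b).mean())
print(im[230,250:390].max(1).tolist())
E
```

```text
37.55 [ 0.54870279 -0.03279693  0.11270052] [ 0.41213381 -0.7262296   0.08581236]
at travel [-11.7  82.7 -32.1] rot [ 0.002  0.004 -0.009] deg 1 err 0.000 q [-30.  49.  85.  49. 100. -54.]
difference from the same view of bar 1: 18.51028888888889
[238, 239, 239, 239, 239, 239, 239, 239, 239, 239, 239, 239, 239, 239, 239, 239, 239, 239, 239, 239, 238, 239, 238, 239, 238, 238, 238, 238, 238, 238, 238, 238, 238, 238, 238, 225, 116, 124, 122, 121, 121, 122, 122, 121, 122, 123, 122, 123, 123, 123, 122, 121, 122, 122, 122, 121, 119, 119, 120, 121, 121, 121, 122, 122, 122, 121, 121, 122, 123, 124, 124, 124, 124, 133, 190, 238, 238, 238, 238, 238, 238, 238, 238, 238, 238, 238, 238, 238, 238, 238, 238, 238, 238, 238, 238, 238, 238, 238, 238, 238, 238, 238, 238, 238, 238, 238, 238, 238, 238, 238, 238, 238, 238, 238, 238, 239, 238, 238, 238, 238, 238, 238, 237, 239, 239, 239, 238, 239, 239, 239, 239, 239, 239, 239, 239, 239, 239, 239, 239, 239]
```

```bash
python3 - <<'E'
from kin import *
s=arm.sense();C=np.array([.5393,.0325,0])
for f in('pics/w9.png','pics/w16.png'):
    im=cv2.imread(f)[:,:,::-1]
    for r in range(100,320,12):
        l=im[r,240:400].astype(int);h=cv2.cvtColor(im[r:r+1,240:400],cv2.COLOR_RGB2HSV)[0]
        print(r,''.join('Y' if a[1]>90 else '#' if a[2]>180 else '+' if a[2]>90 else '.' for a in h[::2]))
print(w2px('wrist',[C+[dx,-.007,z] for z in(.142,.10,.077,.05) for dx in(-.011,.011)],s).round(0).tolist())
E
```

```text
100 .......Y............YY..Y..YYYYYYYYYYYYYYYYYYYYYYYYYYYYYYYYYYYYYYYYYYYYYYYYYYYYY
112 YY.Y.Y.YY..Y...Y.....Y.Y.YYYY.YYYYYYYYYYYYYYYYYYYYYYYYYYYYYYYYYYYYYYYYYYYYYYYYYY
124 YYYYYY.YYYYY...Y.Y.YYYY.....YYYYYYYYYYYYYYYYYYYYYYYYYYYYYYYYYYYYYYYYYYYYYYYYYYYY
136 YYYYYYYYYYY.+++.............++++++++###YYYYYYYYYYYYYYYYYYYYYYYYYYYYYYYYYYYYYYYYY
148 YYYYYYYYYYYYYYY...................................++++++++.....#########++++++YY
160 YYYYYYYYYYYY.YYYYY...........................................####++###+YY+++YYYY
172 ...............+++++++++....+####################++........##########+YYYY+YYYYY
184 ..........................++++++++++++++++++++++++.......+++++++++++..++++YYYYYY
196 ............................+++++++++++++++++++++...........++++++++++++YYYYYYYY
208 YYYYYYYYYYYYY................++++++++++++++++++++........++++++++++++++YYYYYYYYY
220 YYYYYYYYYYYYYYYYYYYYYYYYYYYYY+++++++++++++++++++YYYY.....+++++++++++++YYYYYYYYYY
232 YYYYYYYYYYYYYYYYYYYYYYYYYYYYY+++++++++++++++++++YYYYYYYYYYYYYYYYYYYYYYYYYYYYYYYY
244 YYYYYYYYYYYYYYYYYYYYYYYYYYYYYY++++++++++++++++++YYYYYYYYYYYYYYYYYYYYYYYYYYYY
[... 1558 characters left out ...]
YYYYY+++++++++++++++++++YYYYYYYYYYYYYYYYYYYYYYYYYYYYYYYYYYYYY
256 YYYYYYYYYYYYYYYYYYYYYYYYY++++++++++++++++++YYYYYYYYYYYYYYYYYYYYYYYYYYYYYYYYYYYYY
268 YYYYYYYYYYYYYYYYYYYYYYYYYY++++++++++++++++++YYYYYYYYYYYYYYYYYYYYYYYYYYYYYYYYYYYY
280 YYYYYYYYYYYYYYYYYYYYYYYYYYY+++++++++++++++++++YYYYYYYYYYYYYYYYYYYYYYYYYYYYYYYYYY
292 ####+YYYYYYYYYYYYYYYYYYYYYYY++++++++++++++++++YYYYYYYYYYYYYYYYYYYYYYYYYY++######
304 #+++YYYYYYYYYYYYYY++++++++..+++###############+.++++++++++++YYYYYYYYYYYYYY+++###
316 .....YYYYYYYYYYYY++++++..+++++++..............+.+++++++++++++YYYYYYYYYYYYYYYY+++
[[295.0, 179.0], [337.0, 182.0], [297.0, 243.0], [334.0, 246.0], [298.0, 272.0], [333.0, 276.0], [299.0, 302.0], [332.0, 306.0]]
```

>>> {"op": "apply_moves", "data": {
  "plan": [
    {"hand": 0.2,"travel": [-4,28,-11],"rot": [0,0,-0.008]},
    {"hand": 0.2,"travel": [-8,56,-22],"rot": [0,0,-0.008]},
    {"hand": 0.2,"travel": [-12,82.5,-32],"rot": [0,0,-0.008]},
    {"hand": 0.2,"travel": [-12,82.5,-32],"rot": [0,0,-0.008]},
    {"hand": 0.2,"travel": [-12,82.5,-32],"rot": [0,0,-0.008]}
  ]
}}

```text
clock: 38.1
position: [0.5366, 0.0496, 0.0804]
orientation: [[-0.048, 0.991, -0.121], [0.341, 0.131, 0.931], [0.939, 0.004, -0.344]]
wrist_force: [0.1, 0.4, -0.1]
grip_width: 0.0512
gripper_force: 0.0
```

>>> {"op": "apply_moves", "data": {
  "plan": [
    {"hand": -1,"travel": [0,0,0],"rot": [0,0,0]},
    {"hand": -1,"travel": [0,0,0],"rot": [0,0,0]},
    {"hand": -1,"travel": [0,0,0],"rot": [0,0,0]},
    {"hand": -1,"travel": [0,0,0],"rot": [0,0,0]},
    {"hand": -1,"travel": [0,0,0],"rot": [0,0,0]}
  ],
  "force": 80
}}

```text
clock: 38.6
position: [0.5366, 0.049, 0.08]
orientation: [[-0.047, 0.992, -0.12], [0.34, 0.129, 0.932], [0.939, 0.003, -0.343]]
wrist_force: [0.6, -5.4, 6.9]
grip_width: 0.0206
gripper_force: 78.2
```

```bash
python3 - <<'E'
from kin import *
s=arm.sense();C=np.array([.5393,.0325,0]);print(s['torque'])
im=capture('wrist');cv2.imwrite('pics/w17.png',im[:,:,::-1])
for r in range(100,400,14):
    h=cv2.cvtColor(im[r:r+1,200:440],cv2.COLOR_RGB2HSV)[0]
    print(r,''.join('Y' if a[1]>90 else '#' if a[2]>180 else '+' if a[2]>90 else '.' for a in h[::2]))
print(w2px('wrist',[C+[dx,-.007,z] for z in(.142,.10,.077,.05) for dx in(-.011,.011)],s).round(0).tolist())
E
```

```text
[-0.00154684  0.21145112  0.18664483]
100 ................YY.Y.....Y.Y..YY...Y.Y...YYYYYYYYYYYYYYYYYYYYYYYYYYYYYYYYYYYYYYYYYYYYYYYYYYYYYYYYYYYYYYYYYYYYYYYYYYYYYYY
114 Y.YYYYYYYYYYYYYYYY.YYYYYYY..Y..Y..YY.YYYYYYYYYYYYYYYYYYYYYYYYYYYYYYYYYYYYYYYYYYYYYYYYYYYYYYYYYYYYYYYYYYYYYYYYYYYYYYYYYYY
128 YYYYYYYYYYYYYYYYYYYYYYY.YYYY..Y...Y.YYYYY.YYYYYYYYYYYYYYYYYYYYYYYYYYYYYYYYYYYYYYYYYYYYYYYYYYYYYYYYYYYYYYYYYYYYYYYYYYYYYY
142 YYYY##YYYYYYYYYYY#YYYYY.....................++++++++++...................++++++++++++++++++++++++###YYYYYYYYYYYYYYYYYYYY
156 YYYYYYYYYYYYYYYYYYYYYYYY..YYYYYY...Y.....................................................YYYYYYYYYYYY+++YYYYYYYYYYYYYYYY
170 YYYYY#+++...YYYYYYYYYYYY........+++++..............................................YYYYYYYYYYYYYYYYYY+YYYYYYYYYYYYYYYYYY
184 ...+++++++++++++++++++....+++++++++++..........++++++++++++++++++++++++++++...................YYYYYY+YYYYYYYYYYYYYYYYYYY
198 Y........................................#####################################...................++++#YYYYYYYYYYYYYYYYYY
212 YY.......................................+++++++++++++++++
[... 1116 characters left out ...]
+++++++++++++++++++++++...........................YYYYYYYYYYYY++++YYY++
352 ..............................................++++++++++++++++++++++++++......................................YYYYYYY...
366 ..............................................++++++++++++++++++++++++++............................................YYYY
380 ..............................................+++++++++++++++++++++++++.................................................
394 ...............................................+#####################+++................................................
[[279.0, 206.0], [357.0, 212.0], [286.0, 309.0], [349.0, 315.0], [289.0, 350.0], [345.0, 356.0], [291.0, 389.0], [342.0, 395.0]]
```

>>> {"op": "apply_moves", "data": {
  "plan": [
    {"hand": -1,"travel": [0,0,15],"rot": [0,0,0]},
    {"hand": -1,"travel": [0,0,35],"rot": [0,0,0]},
    {"hand": -1,"travel": [0,0,70],"rot": [0,0,0]},
    {"hand": -1,"travel": [0,0,110],"rot": [0,0,0]},
    {"hand": -1,"travel": [0,0,150],"rot": [0,0,0]},
    {"hand": -1,"travel": [0,0,150],"rot": [0,0,0]}
  ]
}}

```text
clock: 39.25
position: [0.5367, 0.0496, 0.2341]
orientation: [[-0.054, 0.991, -0.119], [0.344, 0.13, 0.93], [0.938, 0.009, -0.348]]
wrist_force: [-0.4, 0.0, -2.4]
grip_width: 0.0204
gripper_force: 78.4
```

>>> {"op": "apply_moves", "data": {
  "plan": [
    {"hand": -1,"travel": [-17,-114,5],"rot": [-0.864,-0.07,-0.079]},
    {"hand": -1,"travel": [-17,-114,5],"rot": [-0.864,-0.07,-0.079]},
    {"hand": -1,"travel": [-17,-114,5],"rot": [-0.864,-0.07,-0.079]},
    {"hand": -1,"travel": [-17,-114,5],"rot": [-0.864,-0.07,-0.079]},
    {"hand": -1,"travel": [-17,-114,5],"rot": [-0.864,-0.07,-0.079]},
    {"hand": -1,"travel": [-17,-114,5],"rot": [-0.864,-0.07,-0.079]},
    {"hand": -1,"travel": [-17,-114,5],"rot": [-0.864,-0.07,-0.079]}
  ]
}}

```text
clock: 39.95
position: [0.5189, -0.0624, 0.2358]
orientation: [[-0.044, 0.999, -0.018], [0.938, 0.047, 0.344], [0.345, -0.002, -0.939]]
wrist_force: [-0.3, 0.8, -1.1]
grip_width: 0.0211
gripper_force: 78.6
```

```bash
python3 - <<'E'
from kin import *
s=arm.sense();print(s['clock'],s['q'].round(0),s['position'],s['wrist_force'],s['grip_width'])
Rp=Rt(-1.1,1,-20);g=np.array([.5873,-.1712,.039])+[0,.0095,0]
plan([('above',g+[0,0,.075],Rp),('down',g,Rp)])
E
```

```text
39.95 [-29.  22.  76.  17.  93. -32.] [ 0.51886907 -0.06240009  0.23584402] [-0.28555555  0.83536339 -1.13597951] 0.02105835898857093
above travel [  68.3 -105.7 -139.4] rot [-0.701 -0.012 -0.063] deg 40 err 0.000 q [-19.  34.  79. -22.  62.  -8.]
down travel [  0.   0. -75.] rot [0. 0. 0.] deg 0 err 0.000 q [-19.  40.  83. -24.  53.  -4.]
```

>>> {"op": "apply_moves", "data": {
  "plan": [
    {"hand": -1,"travel": [68,-106,0],"rot": [-0.701,-0.012,-0.063]},
    {"hand": -1,"travel": [68,-106,0],"rot": [-0.701,-0.012,-0.063]},
    {"hand": -1,"travel": [68,-106,-20],"rot": [-0.701,-0.012,-0.063]},
    {"hand": -1,"travel": [68,-106,-50],"rot": [-0.701,-0.012,-0.063]},
    {"hand": -1,"travel": [68,-106,-80],"rot": [-0.701,-0.012,-0.063]},
    {"hand": -1,"travel": [68,-106,-110],"rot": [-0.701,-0.012,-0.063]},
    {"hand": -1,"travel": [68,-106,-135],"rot": [-0.701,-0.012,-0.063]},
    {"hand": -1,"travel": [68,-106,-135],"rot": [-0.701,-0.012,-0.063]}
  ]
}}

```text
clock: 40.75
position: [0.5848, -0.1699, 0.0945]
orientation: [[0.02, 1.0, -0.017], [0.942, -0.025, -0.335], [-0.335, -0.01, -0.942]]
wrist_force: [-0.3, -0.0, -0.2]
grip_width: 0.0206
gripper_force: 78.7
```

>>> {"op": "apply_moves", "data": {
  "plan": [
    {"hand": -1,"travel": [0,0,0],"rot": [0,0,0]},
    {"hand": -1,"travel": [0,0,0],"rot": [0,0,0]}
  ]
}}

```text
clock: 40.95
position: [0.5877, -0.1709, 0.1006]
orientation: [[0.023, 1.0, -0.006], [0.94, -0.024, -0.34], [-0.34, 0.002, -0.94]]
wrist_force: [-0.5, 0.4, -1.2]
grip_width: 0.0204
gripper_force: 78.7
```

```bash
python3 - <<'E'
from kin import *
s=arm.sense();R=s['orientation'];print(s['clock'],R.round(3).tolist(),s['wrist_force'],'grasp',s['position']-.0187*R[:,2])
Rp=Rt(-1.1,1,-20);g=np.array([.5873,-.1712,.039])+[0,.0095,0]
plan([('above',g+[0,0,.024],Rp)])
im=capture('wrist');cv2.imwrite('pics/w18.png',im[:,:,::-1]);pickle.dump((s,im),open('w18.pkl','wb'))
# rectified strip at z=.046 beyond the bar end, to see the recess edges
xs=np.arange(.555,.645,.001);ys=np.arange(-.135,-.09,.003);X,Y=np.meshgrid(xs,ys)
uv=w2px('wrist',np.c_[X.ravel(),Y.ravel(),np.full(X.size,.046)],s).astype(np.float32).reshape(*X.shape,2)
v=cv2.remap(im,uv[...,0],uv[...,1],cv2.INTER_LINEAR).max(2)
for i in range(len(ys)): print('%.3f'%ys[i],''.join(chr(48+a//26) for a in v[i]))
E
```

```text
40.95 [[0.023, 1.0, -0.006], [0.94, -0.024, -0.34], [-0.34, 0.002, -0.94]] [-0.5009981   0.37847903 -1.18226469] grasp [ 0.5878497  -0.16459065  0.11817256]
above travel [ -0.6   2.9 -55.2] rot [-0.002  0.002  0.005] deg 0 err 0.000 q [-19.  38.  82. -23.  56.  -6.]
-0.135 444433333333444444434444444444344343433443444333333443444333333444444445544335555888888888
-0.132 443333333333444444333443333333333333333333333333333443445653333444444445544334555888888888
-0.129 433333333333444444432333333333333333333333333233334444333333333444444445544335555888888888
-0.126 443333333333344444432344444434434334444344444233334443333333333444444445544335555888888888
-0.123 443333333333344444432344444444444444444444444233333444333333333444444445554334555888888888
-0.120 333333333333344444332333333333333333333333333233333443333333333344444445554347875888888888
-0.117 333333333333344444432333333333333333333333333233333443333333333344444445554338888888888888
-0.114 333333333333344444332333333333333333333333333333333344333333333444447868887338888888888888
-0.111 333333333333334444432333333333333333333333333333333444433333333444888868886338888888888888
-0.108 333333333333334444333333333333333333333333333333333444433333333478888858887338888888888888
-0.105 333333333333334444333333333333333333333333333333333444433333446777777758887338888888888888
-0.102 333333333333333333333333333333333333333333333333333333333334677777777758887338888888888888
-0.099 333333333333333333333333333333333333333333333333333333333333777777777748886334446888888888
-0.096 333333333333333333333222222222222222223333333333333333333333333333333333333336777888888888
-0.093 222222222222222222222222222222222232333333333333333333333333333333333333337888777888888888
-0.090 222222222222223333333333333333333333333333333333333333333333333333333348888888777888888888
```

>>> {"op": "apply_moves", "data": {
  "plan": [
    {"hand": -1,"travel": [-1,2.9,-15],"rot": [-0.002,0,0.005]},
    {"hand": -1,"travel": [-1,2.9,-35],"rot": [-0.002,0,0.005]},
    {"hand": -1,"travel": [-1,2.9,-50],"rot": [-0.002,0,0.005]},
    {"hand": -1,"travel": [-1,2.9,-55],"rot": [-0.002,0,0.005]},
    {"hand": -1,"travel": [-1,2.9,-55],"rot": [-0.002,0,0.005]},
    {"hand": -1,"travel": [-1,2.9,-55],"rot": [-0.002,0,0.005]}
  ]
}}

```text
clock: 41.6
position: [0.5869, -0.1677, 0.0456]
orientation: [[0.018, 1.0, -0.004], [0.939, -0.018, -0.342], [-0.342, 0.002, -0.94]]
wrist_force: [0.5, -0.1, -1.8]
grip_width: 0.0207
gripper_force: 78.7
```

```bash
python3 - <<'E'
from kin import *
s=arm.sense();R=s['orientation'];print(R.round(3).tolist(),s['wrist_force'],'grasp',s['position']-.0187*R[:,2])
E
```

```text
[[0.018, 1.0, -0.004], [0.939, -0.018, -0.342], [-0.342, 0.002, -0.94]] [ 0.4942449  -0.14045397 -1.76442004] grasp [ 0.58693063 -0.16126565  0.06315264]
```

>>> {"op": "apply_moves", "data": {
  "plan": [
    {"hand": -1,"travel": [0,-0.3,-4],"rot": [0,0,0]},
    {"hand": -1,"travel": [0,-0.3,-8],"rot": [0,0,0]},
    {"hand": -1,"travel": [0,-0.3,-12],"rot": [0,0,0]},
    {"hand": -1,"travel": [0,-0.3,-16],"rot": [0,0,0]},
    {"hand": -1,"travel": [0,-0.3,-16],"rot": [0,0,0]}
  ]
}}

```text
clock: 42.1
position: [0.586, -0.1676, 0.0276]
orientation: [[0.016, 1.0, -0.007], [0.94, -0.018, -0.341], [-0.341, -0.001, -0.94]]
wrist_force: [-0.7, -0.3, -0.8]
grip_width: 0.0204
gripper_force: 78.7
```

>>> {"op": "apply_moves", "data": {
  "plan": [
    {"hand": -1,"travel": [0,0,-3],"rot": [0,0,0]},
    {"hand": -1,"travel": [0,0,-5.5],"rot": [0,0,0]},
    {"hand": -1,"travel": [0,0,-7.5],"rot": [0,0,0]},
    {"hand": -1,"travel": [0,0,-7.5],"rot": [0,0,0]}
  ]
}}

```text
clock: 42.5
position: [0.5864, -0.1678, 0.0233]
orientation: [[0.017, 1.0, -0.004], [0.939, -0.018, -0.344], [-0.344, 0.002, -0.939]]
wrist_force: [-7.7, 5.1, 18.6]
grip_width: 0.0204
gripper_force: 81.5
```

>>> {"op": "apply_moves", "data": {
  "plan": [
    {"hand": -1,"travel": [0,0,3],"rot": [0,0,0]},
    {"hand": -0.1,"travel": [0,0,3],"rot": [0,0,0]},
    {"hand": -0.1,"travel": [0,0,3],"rot": [0,0,0]},
    {"hand": -0.1,"travel": [0,0,3],"rot": [0,0,0]},
    {"hand": -0.1,"travel": [0,12,34],"rot": [0,0,0]},
    {"hand": -0.1,"travel": [0,24,66],"rot": [0,0,0]},
    {"hand": -0.1,"travel": [0,36,100],"rot": [0,0,0]},
    {"hand": -0.1,"travel": [0,60,150],"rot": [0,0,0]}
  ]
}}

```text
clock: 43.3
position: [0.5855, -0.1101, 0.1658]
orientation: [[0.017, 1.0, -0.009], [0.94, -0.019, -0.341], [-0.341, -0.003, -0.94]]
wrist_force: [0.7, 0.9, 1.0]
grip_width: 0.0386
gripper_force: 0.0
```

```bash
python3 - <<'E'
from blob import *
s=arm.sense();im=capture('wrist');print(s['position'],s['q'].round(0));pickle.dump((s,im),open('w19.pkl','wb'))
blob('wrist',im,s,(.455,-.25),(.615,-.09))
q0=s['q'];p,R=s['position'],s['orientation']
z=lambda a:Ro.from_euler('z',a,degrees=True).as_matrix()
Rh=z(-1.1)@np.array([[-1,0,0],[0,1,0],[0,0,-1.]])
for nm,h in(('x-',Rh),('x+',Rh@np.diag([-1,-1,1.]))):
    for y in(-.3263,-.171):
        q,e=best(np.array([.5320,y,.0613]),h);print(nm,y,q.round(0),e)
E
```

```text
[ 0.5855307  -0.11013055  0.16580082] [-14.  29.  75. -21.  72.  -7.]
wrist 3610 ((586.6404418945312, -169.3546905517578), (129.2438507080078, 22.029306411743164), 88.60569763183594)
wrist 3500 ((483.637939453125, -169.01376342773438), (129.2788543701172, 21.697120666503906), 89.13494873046875)
x- -0.3263 [ -42.   38.   75.   -0.   67. -131.] 3.3306690738754696e-15
x- -0.171 [ -30.   33.   87.   -0.   61. -119.] 2.220446049250313e-13
x+ -0.3263 [-42.  38.  75.  -0.  67.  49.] 2.7995335396494544e-10
x+ -0.171 [-30.  33.  87.  -0.  61.  61.] 6.021886116408006e-14
```

```bash
python3 - <<'E'
from kin import *
s=arm.sense();q0=s['q'];p,R=s['position'],s['orientation']
Rh=Ro.from_euler('z',-1.1,degrees=True).as_matrix()@np.array([[-1,0,0],[0,1,0],[0,0,-1.]])
qb,e=best(np.array([.5315,-.3263,.15]),Rh,[[-42,30,70,0,75,-131]]);print(qb.round(0),e)
qm=(q0+qb)/2;qm[1]-=8
p,R=jp(q0,qm,1,p,R);p,R=jp(qm,qb,1,p,R)
E
```

```text
[ -42.   33.   69.    0.   78. -131.] 5.748392817922979e-13
jp 1 travel [ -29. -106.   68.] rot [0.079 0.156 0.745] deg 44 tcp [ 0.56  -0.213  0.243] z [ 0.07 -0.23 -0.97] dq 62
jp 1 travel [ -28. -113.  -93.] rot [0.193 0.166 0.799] deg 48 tcp [ 0.531 -0.326  0.15 ] z [ 0. -0. -1.] dq 62
```

>>> {"op": "apply_moves", "data": {
  "plan": [
    {"hand": 0.2,"travel": [-29,-106,68],"rot": [0.079,0.156,0.745]},
    {"hand": 0.2,"travel": [-29,-106,68],"rot": [0.079,0.156,0.745]},
    {"hand": 0.2,"travel": [-29,-106,68],"rot": [0.079,0.156,0.745]},
    {"hand": 0.2,"travel": [-29,-106,68],"rot": [0.079,0.156,0.745]},
    {"hand": 0.2,"travel": [-29,-106,68],"rot": [0.079,0.156,0.745]},
    {"hand": 0.2,"travel": [-29,-106,68],"rot": [0.079,0.156,0.745]},
    {"hand": 0.2,"travel": [-29,-106,68],"rot": [0.079,0.156,0.745]}
  ],
  "force": 30
}}

```text
clock: 44.05
position: [0.5571, -0.2166, 0.2337]
orientation: [[-0.674, 0.736, 0.065], [0.706, 0.667, -0.239], [-0.219, -0.115, -0.969]]
wrist_force: [-0.3, -0.3, 0.2]
grip_width: 0.0512
gripper_force: 0.0
```

>>> {"op": "apply_moves", "data": {
  "plan": [
    {"hand": 0.2,"travel": [-28,-113,-50],"rot": [0.193,0.166,0.799]},
    {"hand": 0.2,"travel": [-28,-113,-50],"rot": [0.193,0.166,0.799]},
    {"hand": 0.2,"travel": [-28,-113,-50],"rot": [0.193,0.166,0.799]},
    {"hand": 0.2,"travel": [-28,-113,-50],"rot": [0.193,0.166,0.799]},
    {"hand": 0.2,"travel": [-28,-113,-50],"rot": [0.193,0.166,0.799]},
    {"hand": 0.2,"travel": [-28,-113,-50],"rot": [0.193,0.166,0.799]},
    {"hand": 0.2,"travel": [-28,-113,-50],"rot": [0.193,0.166,0.799]},
    {"hand": 0.2,"travel": [-28,-113,-50],"rot": [0.193,0.166,0.799]}
  ]
}}

```text
clock: 44.85
position: [0.5294, -0.3289, 0.1835]
orientation: [[-1.0, 0.021, -0.002], [0.021, 1.0, -0.011], [0.002, -0.011, -1.0]]
wrist_force: [-0.4, 0.0, -0.5]
grip_width: 0.0511
gripper_force: 0.0
```

```bash
python3 - <<'E'
from kin import *
Rh=Ro.from_euler('z',-1.1,degrees=True).as_matrix()@np.array([[-1,0,0],[0,1,0],[0,0,-1.]])
print(arm.sense()['position']);plan([('h',[.5315,-.3263,.061],Rh)],0)
E
```

```text
[ 0.52936697 -0.32892405  0.18354182]
h travel [   2.1    2.6 -122.5] rot [ 0.011 -0.002  0.002] deg 1 err 0.000 q [ -42.   38.   75.   -0.   67. -131.]
```

>>> {"op": "apply_moves", "data": {
  "plan": [
    {"hand": 0.2,"travel": [2,2.6,-40],"rot": [0.011,0,0]},
    {"hand": 0.2,"travel": [2,2.6,-80],"rot": [0.011,0,0]},
    {"hand": 0.2,"travel": [2,2.6,-110],"rot": [0.011,0,0]},
    {"hand": 0.2,"travel": [2,2.6,-123],"rot": [0.011,0,0]},
    {"hand": 0.2,"travel": [2,2.6,-123],"rot": [0.011,0,0]},
    {"hand": -1,"travel": [2,2.6,-123],"rot": [0.011,0,0]},
    {"hand": -1,"travel": [2,2.6,-123],"rot": [0.011,0,0]},
    {"hand": -1,"travel": [2,2.6,-123],"rot": [0.011,0,0]}
  ]
}}

```text
clock: 45.65
position: [0.5319, -0.3261, 0.0627]
orientation: [[-1.0, 0.017, -0.0], [0.017, 1.0, 0.001], [0.0, 0.001, -1.0]]
wrist_force: [-1.1, -1.0, 5.6]
grip_width: 0.011
gripper_force: 32.5
```

>>> {"op": "apply_moves", "data": {
  "plan": [
    {"hand": -1,"travel": [0,0,0],"rot": [0,0,0]},
    {"hand": -1,"travel": [0,0,0],"rot": [0,0,0]},
    {"hand": -1,"travel": [0,0,0],"rot": [0,0,0]}
  ]
}}

```text
clock: 45.95
position: [0.5319, -0.3261, 0.0627]
orientation: [[-1.0, 0.017, -0.0], [0.017, 1.0, 0.0], [0.0, 0.0, -1.0]]
wrist_force: [-0.8, 4.1, 6.2]
grip_width: 0.0107
gripper_force: 32.6
```

Gripped; slide it shut (+155 mm), then press to the stop.

>>> {"op": "apply_moves", "data": {
  "plan": [
    {"hand": -1,"travel": [0,15,0],"rot": [0,0,0]},
    {"hand": -1,"travel": [1,38,0],"rot": [0,0,0]},
    {"hand": -1,"travel": [1,61,0],"rot": [0,0,0]},
    {"hand": -1,"travel": [2,84,0],"rot": [0,0,0]},
    {"hand": -1,"travel": [2,107,0],"rot": [0,0,0]},
    {"hand": -1,"travel": [2,128,0],"rot": [0,0,0]},
    {"hand": -1,"travel": [3,142,0],"rot": [0,0,0]},
    {"hand": -1,"travel": [3,148,0],"rot": [0,0,0]}
  ]
}}

```text
clock: 46.75
position: [0.5344, -0.1772, 0.0627]
orientation: [[-1.0, 0.016, -0.001], [0.016, 1.0, -0.001], [0.001, -0.001, -1.0]]
wrist_force: [-3.8, -2.0, 8.2]
grip_width: 0.0108
gripper_force: 33.0
```

>>> {"op": "apply_moves", "data": {
  "plan": [
    {"hand": -1,"travel": [0,3,0],"rot": [0,0,0]},
    {"hand": -1,"travel": [0,6,0],"rot": [0,0,0]},
    {"hand": -1,"travel": [0,9,0],"rot": [0,0,0]},
    {"hand": -1,"travel": [0,11,0],"rot": [0,0,0]},
    {"hand": -1,"travel": [0,11,0],"rot": [0,0,0]},
    {"hand": -1,"travel": [0,11,0],"rot": [0,0,0]}
  ]
}}

```text
clock: 47.35
position: [0.5346, -0.1709, 0.0627]
orientation: [[-1.0, 0.017, -0.0], [0.017, 1.0, -0.007], [-0.0, -0.007, -1.0]]
wrist_force: [-6.1, -17.6, 4.6]
grip_width: 0.011
gripper_force: 32.7
```

>>> {"op": "apply_moves", "data": {
  "plan": [
    {"hand": -1,"travel": [0,-3,0],"rot": [0,0,0]},
    {"hand": -1,"travel": [0,-3,0],"rot": [0,0,0]},
    {"hand": 0.3,"travel": [0,-3,0],"rot": [0,0,0]},
    {"hand": 0.3,"travel": [0,-3,0],"rot": [0,0,0]},
    {"hand": 0.3,"travel": [0,-3,0],"rot": [0,0,0]},
    {"hand": 0.3,"travel": [0,-3,40],"rot": [0,0,0]},
    {"hand": 0.3,"travel": [0,-3,90],"rot": [0,0,0]},
    {"hand": 0.3,"travel": [0,-3,140],"rot": [0,0,0]}
  ]
}}

```text
clock: 48.15
position: [0.5339, -0.17, 0.2024]
orientation: [[-1.0, 0.017, -0.003], [0.017, 1.0, 0.001], [0.003, 0.001, -1.0]]
wrist_force: [0.8, -0.9, -0.3]
grip_width: 0.0554
gripper_force: 0.0
```

>>> {"op": "apply_moves", "data": {
  "plan": [
    {"hand": 0.3,"travel": [-130,130,60],"rot": [0,0,0]},
    {"hand": 0.3,"travel": [-130,130,60],"rot": [0,0,0]},
    {"hand": 0.3,"travel": [-130,130,60],"rot": [0,0,0]},
    {"hand": 0.3,"travel": [-130,130,60],"rot": [0,0,0]},
    {"hand": 0.3,"travel": [-130,130,60],"rot": [0,0,0]},
    {"hand": 0.3,"travel": [-130,130,60],"rot": [0,0,0]}
  ]
}}

```text
clock: 48.75
position: [0.4041, -0.04, 0.2614]
orientation: [[-1.0, 0.016, -0.001], [0.016, 1.0, 0.0], [0.001, -0.0, -1.0]]
wrist_force: [-0.0, -0.7, 0.0]
grip_width: 0.0557
gripper_force: 0.0
```

```bash
python3 - <<'E'
from kin import *
s=arm.sense();print(s['clock'],s['position'],s['wrist_force'])
im=capture('top');cv2.imwrite('pics/tend.png',im[:,:,::-1]);o=cv2.imread('pics/top0.png')[:,:,::-1]
# cover extent along y on the centre strip at z=.053 (grey) and handle
for x in(.48,.59):
    ys=np.arange(-.28,-.08,.004);uv=w2px('top',np.c_[np.full(len(ys),x),ys,np.full(len(ys),.053)]).astype(np.float32)[None]
    h=cv2.cvtColor(cv2.remap(im,uv[...,0],uv[...,1],cv2.INTER_LINEAR),cv2.COLOR_RGB2HSV)[0];g=ys[h[:,1]<60];print(x,g.min(),g.max())
d=(abs(im.astype(int)-o).max(2)>60).astype(np.uint8);k,l,st,ce=cv2.connectedComponentsWithStats(d)
print([(*st[i],) for i in range(1,k) if st[i,4]>25])
E
```

```text
48.75 [ 0.40413421 -0.04002111  0.26140304] [-0.03937133 -0.69948241  0.04618336]
0.48 -0.244 -0.09599999999999986
0.59 -0.244 -0.09999999999999987
[(np.int32(421), np.int32(193), np.int32(35), np.int32(78), np.int32(862)), (np.int32(484), np.int32(196), np.int32(10), np.int32(3), np.int32(30)), (np.int32(236), np.int32(208), np.int32(54), np.int32(15), np.int32(527)), (np.int32(449), np.int32(221), np.int32(8), np.int32(19), np.int32(135)), (np.int32(461), np.int32(221), np.int32(8), np.int32(20), np.int32(150)), (np.int32(484), np.int32(240), np.int32(10), np.int32(25), np.int32(128)), (np.int32(163), np.int32(253), np.int32(265), np.int32(227), np.int32(19373)), (np.int32(228), np.int32(263), np.int32(55), np.int32(16), np.int32(538)), (np.int32(421), np.int32(273), np.int32(73), np.int32(207), np.int32(2727)), (np.int32(404), np.int32(302), np.int32(10), np.int32(4), np.int32(32)), (np.int32(401), np.int32(307), np.int32(34), np.int32(16), np.int32(231)), (np.int32(475), np.int32(321), np.int32(11), np.int32(6), np.int32(33)), (np.int32(406), np.int32(349), np.int32(8), np.int32(7), np.int32(29)), (np.int32(113), np.int32(359), np.int32(60), np.int32(26), np.int32(840)), (np.int32(412), np.int32(365), np.int32(16), np.int32(12), np.int32(129)), (np.int32(43), np.int32(390), np.int32(98), np.int32(61), np.int32(2470)), (np.int32(356), np.int32(413), np.int32(74), np.int32(67), np.int32(2640)), (np.int32(130), np.int32(432), np.int32(56), np.int32(48), np.int32(1288)), (np.int32(40), np.int32(444), np.int32(73), np.int32(36), np.int32(1079))]
```

```bash
python3 -c "
from station import arm
print(arm.sign_off())"
```

```text
the job is handed in; nothing more can be done
None
```

The job is handed in, though sign-off returned no verdict: both bars in the tray (near and far; the middle one was absent) were turned over in the clip and lie flush, stud down, in the nearest and farthest bays, the cover is fully shut, and I saw no sign that the other things on the bench moved.

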